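Uncover the wash bowl under the dispenser and tip the tablets in

TASK

Take the loose lid off the steel bowl that stands under the soap dispenser and set it down gently, knob up, on the bare slab away from the bowl. Then tip both wash tablets out of the blue scoop into the bowl without touching them with the gripper, and put the empty scoop back down flat on the slab. Keep the bowl in its place, do not bump the dispenser, and leave the brush and the spray bottle alone.

Things in the scene. Friction and masses are not known exactly. Their poses are not given: they have to be found in the camera images.
- dispenser: White push soap dispenser fixed to a breeze-block wall stub. Origin: on the wall face, middle of the dispenser's bottom edge, 205 above the slab. x points level INTO the wall, z up. Box: 100 out from the wall (to x = -100), 110 wide (y -55 to 55), 190 high. Wall face: plane x = 0, y -200 to 200, slab to 420 high. Immovable; must not be pushed with over 10 N.
- bowl: Loose steel bowl, about 500 g, on the slab under the dispenser, its axis 100 to 112 from the wall face. Origin: centre of its underside. 80 high, outside radius 55 at the foot, 72 at 30 high and 80 at the rim; wall 3, base 4. Round, its yaw does not matter. To stay within 40 of where it stands.
- lid: Loose flat steel lid on the bowl's rim, 140 to 280 g. Origin: centre of its underside, i.e. of a plug of radius 70, 8 deep, hanging in the bowl's mouth with 7 play all round; the origin is 72 above the bowl's. Above the plug a disc of radius 86, 4 thick (lid top 12 above the origin). z up through the knob. On the slab it lies on the plug.
- lid_knob (a point): Grip point on the lid's black upright knob (28 in diameter, from 12 to 52 above the lid's origin): on its axis, 39 above the lid's origin. The dispenser overhangs to about the knob, 80 above its top, and obstructs a gripper pointing straight down: come in tilted about 40 degrees, fingers pointing down and towards the wall, and draw the lid out from the wall.
- scoop: Loose blue scoop, about 160 g, flat on the slab, tablets in it. Origin: centre of the pan's underside; x out through the open edge, z up. Pan 110 long (x -55 to 55), 90 wide, floor 3; side lips 3 thick, 35 high, back 50 high, none at x = 55. Handle: level bar, x -55 to -175, 22 wide, 20 tall, centre 40 up. Tipped 60 to 65 degrees it empties.
- scoop_lip (a point): Middle of the scoop's open edge, at its underside: 55 ahead of the scoop's origin.
- scoop_grip (a point): A good place to grip the scoop's handle: on the handle's axis, 145 behind the scoop's origin and 40 above its underside.
- tablet1: Hard pressed wash tablet, white with a green band, 26 x 26 x 14, about 22 g, lying in the scoop. Origin: centre of its underside. The gripper must not touch it.
- tablet2: Second tablet, the same.
- brush: Bystander: yellow bristle brush, 160 long with its short handle, 50 wide, 42 high, lying bristles down; origin: middle of its length, at slab height; x along its length, handle to -x.
- spray: Bystander: empty clear spray bottle with red head, radius 35, 206 high; origin: centre of its underside.
Mind the look-alikes: they are no part of the job. Leave any pink or yellow look-alike of the tablet2 alone. What is shaped like the lid but yellow is not meant.

How it is judged:
By the outcome, as a careful person would: the job done as asked, in the order asked, and still so for the second after the job is handed in, with the robot touching nothing.
It also fails if it takes over 72 s, if anything falls off the work surface, if the arm or the gripper's body presses on something with over 40 N, if the wrist force passes 120 N, or if a joint passes its speed limit or range.

ROBOT

A 7-joint arm with a two-finger parallel gripper is mounted at the origin on the work surface. World frame = base frame: x ahead of the robot, y to its left, z up, the work surface at z = 0. Lengths are in m, angles in degrees, forces in N, time in s.
With the tool pointing down it reaches from about 0.425 to 0.875 m from the base axis. Payload 4.7 kg.
Tool frame: the origin (TCP) lies at the very end of the fingers, on their centre line; the grasp point (between the pads) lies 19 mm behind it; z points along the fingers, y is the line along which they close (so a half turn about z gives the same grasp; the last joint's range is limited). The gripper opens to 87 mm and grips with 3 to 60 N. Pads are 19 mm wide; open, the fingers measure 117 mm over their backs; the gripper's body (75 mm by 190 mm) begins 51 mm behind the grasp point.
Start: joints at [-72.072, 18.392, -4.016, 83.108, 1.295, 78.541, -3.26], TCP at [0.191, 0.621, 0.223] pointing down, gripper open.
Joint ranges: [-163.93, 163.93], [-17.29, 119.83], [-79.2, 71.16], [3.27, 140.29], [-89.18, 269.18], [5.43, 117.66], [-154.24, 154.24]. Speed limits (degrees/s): [147.25, 147.25, 180, 180, 180, 180, 180].

INTERFACE

Orientations are given as [roll, pitch, yaw] about the fixed x, y, z axes, in that order (R = Rz(yaw) Ry(pitch) Rx(roll)).
In Python, from cell import get_obs, read_camera, sign_off, silhouettes gives the robot as it stands.
- The arm moves only by the tool play_rows, never from a script. Its argument "steps" is a list that holds one entry, the list of rows, each a list of 7 numbers: the shift along the tool's x, y, z in m, then the turn, a rotation vector about the tool's x, y, z in rad, then the finger opening in m, from 0 to 0.087. A call has 1 to 12 rows; each row shifts and turns the commanded pose from where the row before left it, along the tool's axes as they then stand; what a row does not reach is not made up. A row lasts 1/10 s, in which the tool goes at most 50 mm and 8.59 degrees, less where a joint would pass 70% of its speed; a pose out of reach is approached as far as the arm can. A call is refused whole if a number of a shift passes 0.05 or a number of a turn 0.15, either way. A call with a gripper value outside its range is refused whole. The fingers move at their own pace and stop on an object; "force" is the grip in N (left out, the last holds). Time passes only in rows, so rows that do not move let the fingers close. It gives the time, the measured TCP pose, the force, the opening and the grip force at its end, in the units of the state.
- get_obs(): the state, without advancing time (a new reading comes with each control period).
- read_camera(name): name is "scene" or "top" or "wrist"; returns a dict with "frame" (384x512x3 uint8, red, green, blue), "intrinsics" (3x3 intrinsics, pixels), "k1" (the pictures are not rectified: a ray, as slopes to the right and down, at radius r is drawn at 1 + k1 r^2 times it, then the intrinsics apply), "view" (4x4, takes a point from world to camera coordinates). Camera axes: x right, y up, looking along -z (the intrinsics and any distortion apply to the point x, -y, -z); pixel columns grow to the right and rows downward; lengths in m; the calibration is good to about 2 mm. A picture is of the moment at which its call begins. There is no depth.
- sign_off(): hands the job in; it is judged then, once.
Trained networks look in the newest picture that a camera, given by its name, has taken for a name from the list of things; names that differ only in an ending like _2 or _b are one class to them, and where a whole thing is asked for, a point or a joint stands for the part that bears it (a point fixed in the world has none). Each returns a list of dicts, best first, with "p" (0 to 1); they miss things now and then, are a little off and sometimes report something else, mostly with a low value. They report only what shows in the picture. A call takes as long as a camera call. They do not tell look-alikes from the thing itself.
- silhouettes(camera, name): "pixels" (384x512 bool, what is visible of it) and "extent" ([left, top, right, bottom] in pixels, round what is visible of it).
The state is a dict: "time_s": time; "qpos": joint angles; "joint_velocities": joint speeds; "effort": joint torques, N m; "tool_pos": TCP position; "tool_rot": TCP orientation; "force": force on the tool from outside, world axes, zero at the start; "wrist_torque": the same for the moment, N m; "grip_width": finger opening in m; "grasp_force": force on a finger pad.
Only numpy, scipy, OpenCV 4.12 (cv2) and the standard library are available. Lean on these libraries where they do the work, as an engineer would, in place of code of your own. Each camera call takes 0.05 s, during which the arm holds its last target. There are 200 camera calls.

## Working session

There is one attempt and no reset: what is moved stays moved. The work goes in short steps, Python scripts to look and compute and a tool call to move; the robot and the scene stay as the last step left them, time stands still between calls to the robot, and variables do not carry over. Pictures are saved under pics/ and viewed, at most 13 in all, crops included, and the job is handed in when it is done.

Besides the shell and the picture viewer there is one more tool, called after "Call:" by a JSON object that holds its "op" and its "data". play_rows: Moves the arm, as the interface text tells. Its arguments: {"type":"object","properties":{"steps":{"type":"array","items":{"type":"array","items":{"type":"array","items":{"type":"number"}}}},"force":{"type":"number"}},"required":["steps"]}

```bash
ls; mkdir -p pics; python3 - <<'E'
from cell import *
import cv2,numpy as np
o=get_obs();print({k:np.round(v,3).tolist() for k,v in o.items()})
fr=[]
for c in["scene","top","wrist"]:
    r=read_camera(c);cv2.imwrite(f"pics/{c}0.png",r["frame"][:,:,::-1]);np.savez(f"{c}0.npz",**r)
    print(c,r["intrinsics"].tolist(),r["k1"],np.round(r["view"],4).tolist())
    if c!="wrist":
      for n in["dispenser","bowl","lid","lid_knob","scoop","tablet1","brush","spray"]:
        print(n,[(round(d["p"],2),np.round(d["extent"]).tolist(),int(d["pixels"].sum())) for d in silhouettes(c,n)])
E
```

```text
pics
{'time_s': 0.0, 'qpos': [-72.073, 18.44, -4.017, 83.176, 1.296, 78.542, -3.261], 'joint_velocities': [-0.001, -0.092, -0.115, 0.122, -0.002, -0.099, -0.02], 'effort': [-0.0, -49.129, -0.404, -31.253, -0.064, 0.044, 0.0], 'tool_pos': [0.191, 0.621, 0.221], 'tool_rot': [-179.888, 0.007, 162.884], 'force': [0.332, -0.52, 0.744], 'wrist_torque': [-0.005, 0.053, -0.036], 'grasp_force': 0.0, 'grip_width': 0.087}
scene [[348.11447157232783, 0.0, 257.4360325924624], [0.0, 348.11447157232783, 194.61390600012334], [0.0, 0.0, 1.0]] 0.03296578930946434 [[0.7846, 0.6199, -0.0154, -0.4123], [-0.3577, 0.4727, 0.8053, 0.0246], [0.5065, -0.6263, 0.5926, -1.1334], [0.0, 0.0, 0.0, 1.0]]
dispenser [(0.8, [319.0, 57.0, 375.0, 143.0], 3879)]
bowl [(0.7, [306.0, 184.0, 358.0, 213.0], 492)]
lid [(0.61, [306.0, 166.0, 369.0, 198.0], 1617)]
lid_knob [(0.85, [309.0, 165.0, 367.0, 196.0], 1569), (0.55, [220.0, 161.0, 272.0, 188.0], 1105)]
scoop [(0.77, [134.0, 248.0, 245.0, 312.0], 2432)]
tablet1 [(0.65, [209.0, 261.0, 223.0, 275.0], 127)]
brush [(0.68, [292.0, 280.0, 348.0, 340.0], 1376)]
spray [(0.85, [3
[... 449 characters left out ...]
4), (0.79, [144.0, 149.0, 188.0, 205.0], 1811)]
lid_knob [(0.89, [151.0, 248.0, 207.0, 299.0], 2230), (0.83, [141.0, 153.0, 190.0, 203.0], 1776)]
scoop [(0.82, [283.0, 180.0, 356.0, 215.0], 1251), (0.62, [220.0, 103.0, 243.0, 138.0], 551)]
tablet1 [(0.6, [272.0, 232.0, 280.0, 241.0], 64)]
brush [(0.79, [259.0, 114.0, 308.0, 128.0], 584), (0.42, [223.0, 103.0, 243.0, 137.0], 553)]
spray [(0.64, [221.0, 103.0, 245.0, 139.0], 553)]
wrist [[280.37283715144144, 0.0, 256.3378452316422], [0.0, 280.37283715144144, 190.23848847418714], [0.0, 0.0, 1.0]] -0.008546684341741063 [[0.2956, 0.9553, 0.0005, -0.6503], [-0.9088, 0.2813, -0.3082, 0.0365], [-0.2945, 0.0907, 0.9513, -0.391], [0.0, 0.0, 0.0, 1.0]]
```

```bash
python3 - <<'E'
import cv2,numpy as np
a=cv2.imread("pics/scene0.png");b=cv2.imread("pics/top0.png")
cv2.imwrite("pics/s1.png",cv2.resize(a[40:350,110:400],None,fx=2,fy=2)[:600])
cv2.imwrite("pics/t1.png",cv2.resize(b[90:310,80:370],None,fx=2.7,fy=2.7,interpolation=2)[:600])
E
```

```text
(no output)
```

View pics/s1.png

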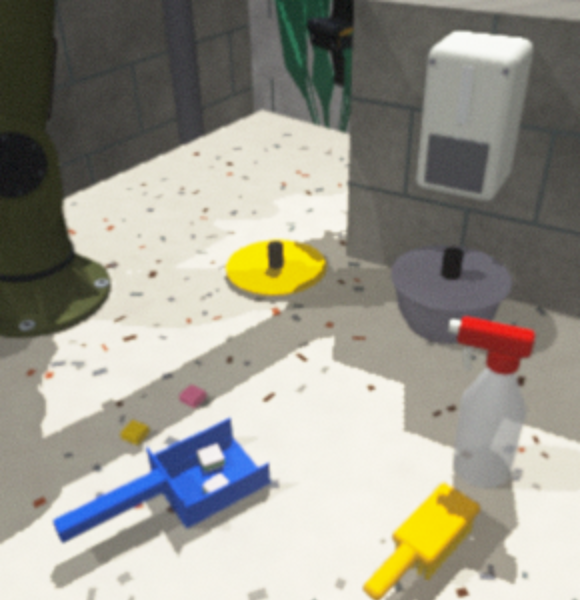

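View pics/t1.png

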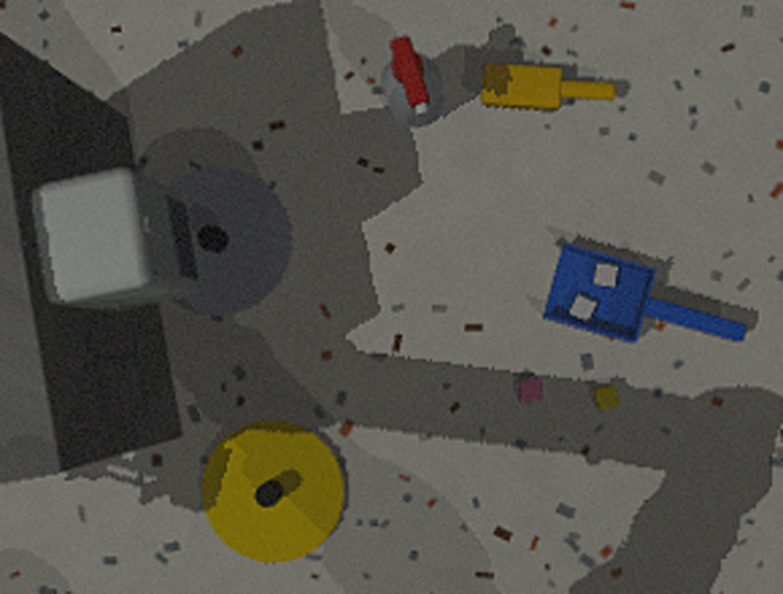

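Scene view: the grey lidded bowl is under the dispenser with its knob near (336,167). The yellow lid look-alike is at (247,175), the scoop with two white tablets at about (190,280), the pink and yellow look-alikes at (206,238) and (177,256), and the spray and brush on the right. Top view: knob at about (159,178), wall base edge from (127,131) to (147,251), scoop pan at about (302,198).

```bash
cat > h.py <<'E'
import numpy as np,cv2
from scipy.optimize import minimize,least_squares
from scipy.spatial.transform import Rotation as R
def load(n): return dict(np.load(n,allow_pickle=True))
def proj(r,P):
    P=np.atleast_2d(P);V=r["view"];c=P@V[:3,:3].T+V[:3,3]
    s=np.c_[c[:,0]/-c[:,2],-c[:,1]/-c[:,2]];s=s*(1+float(r["k1"])*(s**2).sum(1,keepdims=True))
    K=r["intrinsics"];return s*[K[0,0],K[1,1]]+[K[0,2],K[1,2]]
def box(a,b): return np.array([[x,y,z] for x in(a[0],b[0]) for y in(a[1],b[1]) for z in(a[2],b[2])])
def cyl(r1,r2,z1,z2):
    t=np.linspace(0,2*np.pi,40);return np.r_[np.c_[r1*np.cos(t),r1*np.sin(t),0*t+z1],np.c_[r2*np.cos(t),r2*np.sin(t),0*t+z2]]
SC=[box((-.055,-.045,0),(.055,.045,.003)),box((-.055,-.045,0),(.055,-.042,.035)),box((-.055,.042,0),(.055,.045,.035)),box((-.055,-.045,0),(-.052,.045,.05)),box((-.175,-.011,.03),(-.055,.011,.05))]
LID=[cyl(.086,.086,.008,.012),cyl(.014,.014,.012,.052)]
BR=[box((-.08,-.012,.02),(-.0,.012,.042)),box((0,-.025,0),(.08,.025,.042))]
def tf(p,Rm,t): return [q@Rm.T+t for q in p]
def rend(r,parts,S=4):
    m=np.zeros((384*S,512*S),np.uint8)
    for q in parts: cv2.fillConvexPoly(m,cv2.convexHull(np.round((proj(r,q)+.5)*S-.5).astype(np.int32)),255)
    return cv2.resize(m,(512,384),interpolation=cv2.INTER_AREA)/255.
def yawfit(views,parts,x0,z=0,n=3):
    def f(p):
        Rm=R.from_euler('z',p[2] if n>2 else 0).as_matrix();e=0
        for r,m in views:
            a=rend(r,tf(parts,Rm,[p[0],p[1],z]));e+=np.abs(a-m).sum()/m.sum()
        return e
    b=None
    s=np.vstack([x0]+[np.array(x0)+d for d in np.eye(n)*np.array([.03,.03,.25])[:n]])
    for _ in range(2):
        o=minimize(f,s[0],method='Nelder-Mead',options=dict(initial_simplex=s,xatol=1e-4,fatol=1e-4));s=s-s[0]+o.x
    return o.x,o.fun
def best(r,c,n):
    from cell import silhouettes
    return silhouettes(c,n)
def outline(img,r,parts,col):
    for q in parts: cv2.polylines(img,[cv2.convexHull(np.round(proj(r,q)).astype(np.int32))],True,col,1)
E
python3 - <<'E'
from h import *
from cell import silhouettes
s,t=load("scene0.npz"),load("top0.npz")
c=lambda a:np.array(a)/2.7+[80,90]
# wall
W=np.array([[0,.2,0],[0,-.2,0],[0,.2,.42],[0,-.2,.42]])
def wf(p,im): return (proj(t,W@R.from_euler('z',p[2]).as_matrix().T+[p[0],p[1],0])-im).ravel()
for im in(c([[180,435],[128,110],[62,470],[3,35]]),c([[128,110],[180,435],[3,35],[62,470]])):
    for y0 in(1.5,-1.5):
        o=least_squares(wf,[.5,.4,y0]);print("wall",o.x,o.cost,np.round(o.fun,1))
o=least_squares(lambda p:np.r_[proj(t,[p[0],p[1],.124])[0]-c([213,237]),proj(s,[p[0],p[1],.124])[0]-[336.5,164.5]],[.5,.4]);print("knob",o.x,o.fun)
C={"scene":s,"top":t}
m={k:[d["pixels"].astype(float) for d in silhouettes(k,"scoop")][0] for k in C}
for v in(["top"],["scene"],["scene","top"]):
    print(v,yawfit([(C[k],m[k]) for k in v],SC,[.45,-.05,1.8]))
ms=silhouettes("scene","lid")[0]["pixels"].astype(float)
print("lid",yawfit([(s,ms)],LID,o.x,.072,2))
ml=[d for d in silhouettes("top","lid")];
for d in ml: print(d["extent"],yawfit([(t,d["pixels"].astype(float))],LID,o.x if d["extent"][1]<200 else [.3,.25],.072 if d["extent"][1]<200 else 0,2))
print("brush",yawfit([(s,silhouettes("scene","brush")[0]["pixels"].astype(float))],BR,[.65,0,1.5]))
E
```

```text
Traceback (most recent call last):
TypeError: wf() missing 1 required positional argument: 'im'
```

```bash
cat > fit1.py <<'E'
from h import *
from cell import silhouettes
s,t=load("scene0.npz"),load("top0.npz")
c=lambda a:np.array(a)/2.7+[80,90]
W=np.array([[0,.2,0],[0,-.2,0],[0,.2,.42],[0,-.2,.42]])
def wf(p,im): return (proj(t,W@R.from_euler('z',p[2]).as_matrix().T+[p[0],p[1],0])-im).ravel()
for im in(c([[180,435],[128,110],[62,470],[3,35]]),c([[128,110],[180,435],[3,35],[62,470]])):
    for y0 in(1.5,-1.5):
        o=least_squares(wf,[.5,.4,y0],args=(im,));print("wall",o.x,o.cost,np.round(o.fun,1))
o=least_squares(lambda p:np.r_[proj(t,[p[0],p[1],.124])[0]-c([213,237]),proj(s,[p[0],p[1],.124])[0]-[336.5,164.5]],[.5,.4]);print("knob",o.x,o.fun)
C={"scene":s,"top":t}
m={k:[d["pixels"].astype(float) for d in silhouettes(k,"scoop")][0] for k in C}
for v in(["top"],["scene"],["scene","top"]):
    print(v,yawfit([(C[k],m[k]) for k in v],SC,[.45,-.05,1.8]))
ms=silhouettes("scene","lid")[0]["pixels"].astype(float)
print("lid",yawfit([(s,ms)],LID,o.x,.072,2))
for d in silhouettes("top","lid"):
    k=d["extent"][1]<200;print(d["extent"],yawfit([(t,d["pixels"].astype(float))],LID,o.x if k else [.3,.25],.072 if k else 0,2))
print("brush",yawfit([(s,silhouettes("scene","brush")[0]["pixels"].astype(float))],BR,[.65,0,1.5]))
sp=[cyl(.035,.035,0,.12),cyl(.02,.02,.12,.2)]
print("spray",yawfit([(s,silhouettes("scene","spray")[0]["pixels"].astype(float))],sp,[.65,.2],0,2))
E
python3 fit1.py
```

```text
wall [0.51928412 0.42494637 1.71701597] 19.02971892531432 [ 1.1  1.1  2.   2.4 -0.4  1.6 -2.1 -4.4]
wall [ 0.51928412  0.42494637 -4.5661692 ] 19.029718925278758 [ 1.1  1.1  2.   2.4 -0.4  1.6 -2.1 -4.4]
wall [ 0.51928412  0.42494637 -1.42457658] 19.02971892524901 [ 2.   2.4  1.1  1.1 -2.1 -4.4 -0.4  1.6]
wall [ 0.51928412  0.42494637 -1.42457663] 19.029718925253718 [ 2.   2.4  1.1  1.1 -2.1 -4.4 -0.4  1.6]
knob [0.55168037 0.32855288] [-0.67888701 -0.09950886 -0.45141309  0.97438863]
['top'] (array([ 0.48490079, -0.10570067,  1.24466227]), np.float64(0.17030140593407622))
['scene'] (array([ 0.46102802, -0.09664442,  2.30696485]), np.float64(0.7445449561403509))
['scene', 'top'] (array([ 0.46982747, -0.10162408,  2.22368345]), np.float64(1.5861748707329286))
lid (array([0.55113669, 0.32934706]), np.float64(0.033155080213903745))
[152.7, 243.0, 206.3, 298.0] (array([0.25802783, 0.28887677]), np.float64(0.03250951923419096))
[143.5, 149.1, 188.0, 204.6] (array([0.55344478, 0.33101599]), np.float64(0.35440932861272617))
brush (array([ 0.72710137, -0.0555459 ,  1.56218709]), np.float64(0.2743616051071591))
spray (array([0.72331849, 0.10559799]), np.float64(0.21790991167491142))
```

```bash
cat > fit2.py <<'E'
from h import *
from cell import silhouettes
s,t=load("scene0.npz"),load("top0.npz");C={"scene":s,"top":t}
m={k:[d["pixels"].astype(float) for d in silhouettes(k,"scoop")][0] for k in C}
for v in(["top"],["scene"],["scene","top"]):
    a=yawfit([(C[k],m[k]) for k in v],SC,[.485,-.106,1.245]);print(v,a)
D=[box((-.1,-.055,.205),(0,.055,.395))]
# use only dispenser in both
md={k:silhouettes(k,"dispenser")[0]["pixels"].astype(float) for k in C}
for v in(["scene"],["scene","top"]):
    d=yawfit([(C[k],md[k]) for k in v],D,[.54,.425,1.717]);print("disp",v,d)
W=[box((0,-.2,0),(0,.2,.42))]
L=[.552,.329]
g=[]
for k,(x0,y0,x1,y1) in(("scene",(110,40,400,350)),("top",(80,90,370,310))):
    f=cv2.resize(C[k]["frame"][:,:,::-1],None,fx=2,fy=2,interpolation=2);i=C[k]["intrinsics"].copy();r=dict(C[k]);i[:2]*=2;r["intrinsics"]=i
    z=lambda p:R.from_euler('z',p[2]).as_matrix()
    p=a[0];outline(f,r,tf(SC,z(p),[p[0],p[1],0]),(0,255,0))
    p=d[0];outline(f,r,tf(D+W,z(p),[p[0],p[1],0]),(0,0,255))
    outline(f,r,tf(LID,np.eye(3),[*L,.072]),(255,255,0))
    g.append(f[2*y0:2*y1,2*x0:2*x1])
cv2.imwrite("pics/ov.png",cv2.resize(np.vstack([g[0][:340],g[1]]),None,fx=.99,fy=.76) if 0 else np.hstack([g[0][:600,170:],g[1][:1] if 0 else cv2.copyMakeBorder(g[1][:,:390],0,600-440,0,0,0)]))
x=R.from_euler('z',d[0][2]).as_matrix();print("lid in disp",(np.r_[L,0]-np.r_[d[0][:2],0])@x, "grip",np.r_[p[:2],0][:2], "scoopgrip",R.from_euler('z',a[0][2]).apply([-.145,0,.04])+np.r_[a[0][:2],0])
E
python3 fit2.py
```

```text
['top'] (array([ 0.48387445, -0.10478833,  1.25875119]), np.float64(0.16382188366953496))
['scene'] (array([ 0.48395284, -0.10688349,  1.27646436]), np.float64(0.15498258513931887))
['scene', 'top'] (array([ 0.48338176, -0.10640289,  1.26831001]), np.float64(0.33170692805920377))
disp ['scene'] (array([0.51612658, 0.43419287, 1.79944402]), np.float64(0.057827719899509175))
disp ['scene', 'top'] (array([0.51756329, 0.42847745, 1.80621786]), np.float64(0.19855380151545018))
lid in disp [-0.10476594 -0.01028341  0.        ] grip [0.51756329 0.42847745] scoopgrip [ 0.44018705 -0.24481972  0.04      ]
```

View pics/ov.png

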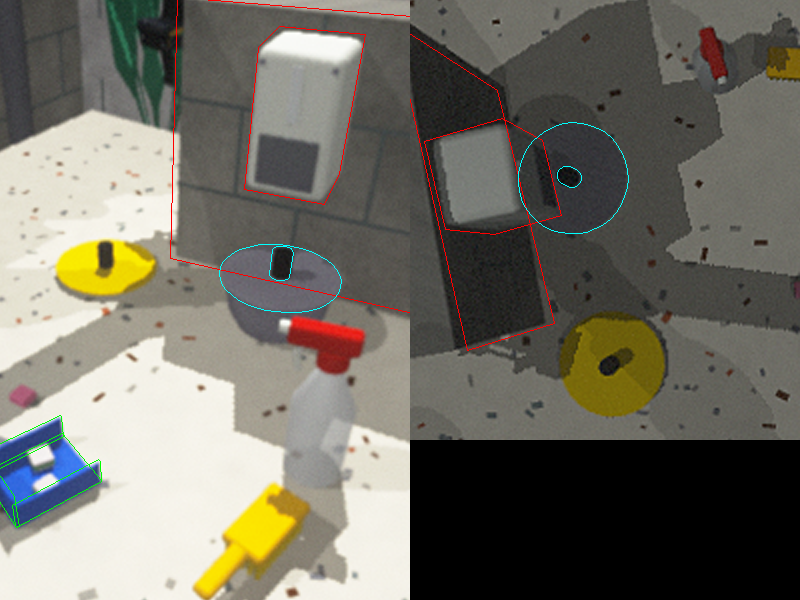

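The overlay fits: lid at (0.552, 0.329), dispenser yaw about 102°, scoop origin (0.483, -0.106) at yaw 72.7°. Next I'll write a row planner.

```bash
cat > plan.py <<'E'
from h import *
N=np.array([-.208,.978,0]);UP=np.array([0,0,1.])
def rot(fwd,tilt,flip=1):
    """tool rotation: z = down tilted by tilt deg towards fwd; y level, perpendicular"""
    f=np.array([*fwd[:2],0]);f/=np.linalg.norm(f);a=np.radians(tilt)
    z=np.sin(a)*f-np.cos(a)*UP;y=np.cross(f,UP)*flip;x=np.cross(y,z);return R.from_matrix(np.c_[x,y,z])
def rows(p0,r0,p1,r1,n,g):
    """n rows straight from pose 0 to 1, rounded to mm / mrad with the rounding carried on"""
    p,r=np.array(p0,float),r0;out=[];d=(r0.inv()*r1).as_rotvec()
    for i in range(1,n+1):
        pt=p0+(np.array(p1)-p0)*i/n;rt=r0*R.from_rotvec(d*i/n)
        s=np.round(r.inv().apply(pt-p),3)+0.;w=np.round((r.inv()*rt).as_rotvec(),3)+0.
        p=p+r.apply(s);r=r*R.from_rotvec(w);out.append([*s.tolist(),*w.tolist(),g])
    if max(np.abs(np.array(out)[:,:3]).max()/.05,np.abs(np.array(out)[:,3:6]).max()/.149)>1 or np.linalg.norm(d)/n>.149: print("TOO FAST",np.degrees(np.linalg.norm(d)))
    return p,r,out
def seq(p,r,wps):
    O=[]
    for p1,r1,n,g in wps: p,r,o=rows(p,r,p if p1 is None else p1,r if r1 is None else r1,n,g);O+=o
    print(len(O),str(O).replace(" ",""));print("end",np.round(p,4),np.round(r.as_euler('xyz',degrees=True),2));return p,r
def now():
    from cell import get_obs
    o=get_obs();return np.array(o["tool_pos"]),R.from_euler('xyz',o["tool_rot"],degrees=True),o
E
python3 - <<'E'
from plan import *
t=load("top0.npz")
for n,px in(("pink",(276.3,234.4)),("yel",(304.4,237))):
    print(n,least_squares(lambda p:proj(t,[p[0],p[1],.012])[0]-px,[.4,0]).x)
p,r,o=now()
for fl in(1,-1):
    q=rot(N,40,fl);print(fl,np.degrees((r.inv()*q).magnitude()))
q=rot(N,40)
G=np.array([.552,.329,.111]);z=q.apply([0,0,1]);tcp=G+.019*z
print("tcp",tcp)
p[2]=.223
p,r=seq(p,r,[([.191,.621,.473],None,6,.087),([.40,.30,.473],None,6+2,.087)][:1]+[([.33,.40,.473],r,6,.087)])
p,r=seq(p,r,[([.50,.10,.40],q,11,.087)])
p,r=seq(p,r,[(tcp-.10*z,None,12,.087)])
E
```

```text
pink [ 0.37021342 -0.0239674 ]
yel [ 0.35930562 -0.113823  ]
1 71.77031289264225
-1 123.14237151808476
tcp [0.54945938 0.34094578 0.09644516]
12 [[0.0,0.0,-0.042,0.0,0.0,0.0,0.087],[0.0,0.0,-0.041,0.0,0.0,0.0,0.087],[0.0,0.0,-0.042,0.0,0.0,0.0,0.087],[0.0,0.0,-0.042,0.0,0.0,0.0,0.087],[0.0,0.0,-0.041,0.0,0.0,0.0,0.087],[0.0,0.0,-0.042,0.0,0.0,0.0,0.087],[-0.033,-0.028,0.0,0.0,0.0,0.0,0.087],[-0.033,-0.029,0.0,0.0,0.0,0.0,0.087],[-0.033,-0.028,0.0,0.0,0.0,0.0,0.087],[-0.033,-0.029,0.0,0.0,0.0,0.0,0.087],[-0.033,-0.028,0.0,0.0,0.0,0.0,0.087],[-0.033,-0.029,0.0,0.0,0.0,0.0,0.087]]
end [0.3303 0.3995 0.473 ] [179.99   0.   162.88]
11 [[-0.023,-0.021,0.007,-0.034,0.057,0.092,0.087],[-0.025,-0.02,0.004,-0.033,0.058,0.093,0.087],[-0.027,-0.017,0.003,-0.034,0.057,0.092,0.087],[-0.028,-0.015,0.0,-0.034,0.057,0.093,0.087],[-0.03,-0.012,-0.002,-0.033,0.057,0.092,0.087],[-0.03,-0.009,-0.004,-0.034,0.058,0.093,0.087],[-0.031,-0.006,-0.005,-0.034,0.057,0.092,0.087],[-0.031,-0.003,-0.008,-0.033,0.057,0.093,0.087],[-0.03,0.0,-0.01,-0.034,0.058,0.092,0.087],[-0.03,0.003,-0.011,-0.034,0.057,0.093,0.087],[-0.029,0.007,-0.013,-0.033,0.057,0.092,0.087]]
end [0.5003 0.0997 0.4   ] [-180.    -40.    102.03]
12 [[-0.002,0.008,0.023,0.0,0.0,0.0,0.087],[-0.002,0.008,0.023,0.0,0.0,0.0,0.087],[-0.002,0.009,0.023,0.0,0.0,0.0,0.087],[-0.001,0.008,0.024,0.0,0.0,0.0,0.087],[-0.002,0.008,0.023,0.0,0.0,0.0,0.087],[-0.002,0.008,0.023,0.0,0.0,0.0,0.087],[-0.002,0.008,0.023,0.0,0.0,0.0,0.087],[-0.002,0.009,0.023,0.0,0.0,0.0,0.087],[-0.002,0.008,0.023,0.0,0.0,0.0,0.087],[-0.002,0.008,0.023,0.0,0.0,0.0,0.087],[-0.001,0.008,0.023,0.0,0.0,0.0,0.087],[-0.002,0.008,0.024,0.0,0.0,0.0,0.087]]
end [0.5624 0.2784 0.1729] [-180.    -40.    102.03]
```

Call:
{"op": "play_rows", "data": {"steps": [[[0, 0, -0.042, 0, 0, 0, 0.087], [0, 0, -0.042, 0, 0, 0, 0.087], [0, 0, -0.042, 0, 0, 0, 0.087], [0, 0, -0.042, 0, 0, 0, 0.087], [0, 0, -0.041, 0, 0, 0, 0.087], [0, 0, -0.041, 0, 0, 0, 0.087], [-0.033, -0.028, 0, 0, 0, 0, 0.087], [-0.033, -0.029, 0, 0, 0, 0, 0.087], [-0.033, -0.028, 0, 0, 0, 0, 0.087], [-0.033, -0.029, 0, 0, 0, 0, 0.087], [-0.033, -0.028, 0, 0, 0, 0, 0.087], [-0.033, -0.029, 0, 0, 0, 0, 0.087]]]}}

```text
time_s: 2.65
tool_pos: [0.331, 0.3978, 0.4728]
tool_rot: [180.0, 0.0, 162.9]
force: [1.0, 0.0, 1.0]
grip_width: 0.087
grasp_force: 0.0
```

Call:
{"op": "play_rows", "data": {"steps": [[[-0.023, -0.021, 0.007, -0.034, 0.057, 0.092, 0.087], [-0.025, -0.02, 0.004, -0.033, 0.058, 0.093, 0.087], [-0.027, -0.017, 0.003, -0.034, 0.057, 0.092, 0.087], [-0.028, -0.015, 0.0, -0.034, 0.057, 0.093, 0.087], [-0.03, -0.012, -0.002, -0.033, 0.057, 0.092, 0.087], [-0.03, -0.009, -0.004, -0.034, 0.058, 0.093, 0.087], [-0.031, -0.006, -0.005, -0.034, 0.057, 0.092, 0.087], [-0.031, -0.003, -0.008, -0.033, 0.057, 0.093, 0.087], [-0.03, 0.0, -0.01, -0.034, 0.058, 0.092, 0.087], [-0.03, 0.003, -0.011, -0.034, 0.057, 0.093, 0.087], [-0.029, 0.007, -0.013, -0.033, 0.057, 0.092, 0.087]]]}}

```text
time_s: 3.75
tool_pos: [0.5008, 0.0983, 0.3999]
tool_rot: [180.0, -40.1, 101.8]
force: [0.8, 0.6, -0.7]
grip_width: 0.0874
grasp_force: 0.0
```

Call:
{"op": "play_rows", "data": {"steps": [[[-0.002, 0.008, 0.023, 0, 0, 0, 0.087], [-0.002, 0.008, 0.023, 0, 0, 0, 0.087], [-0.002, 0.009, 0.023, 0, 0, 0, 0.087], [-0.001, 0.008, 0.024, 0, 0, 0, 0.087], [-0.002, 0.008, 0.023, 0, 0, 0, 0.087], [-0.002, 0.008, 0.023, 0, 0, 0, 0.087], [-0.002, 0.008, 0.023, 0, 0, 0, 0.087], [-0.002, 0.009, 0.023, 0, 0, 0, 0.087], [-0.002, 0.008, 0.023, 0, 0, 0, 0.087], [-0.002, 0.008, 0.023, 0, 0, 0, 0.087], [-0.001, 0.008, 0.023, 0, 0, 0, 0.087], [-0.002, 0.008, 0.024, 0, 0, 0, 0.087]]]}}

```text
time_s: 4.95
tool_pos: [0.5627, 0.2791, 0.172]
tool_rot: [180.0, -40.0, 102.1]
force: [-0.2, -0.0, 1.0]
grip_width: 0.0869
grasp_force: 0.0
```

```bash
python3 - <<'E'
from plan import *
from cell import read_camera,silhouettes
w=read_camera("wrist");f=w["frame"][:,:,::-1].copy()
m=[(round(d["p"],2),np.round(d["extent"]).tolist()) for d in silhouettes("wrist","lid")];print(m)
b=silhouettes("wrist","lid")
if b: print(yawfit([(w,b[0]["pixels"].astype(float))],LID,[.552,.329],.072,2))
outline(f,w,tf(LID,np.eye(3),[.552,.329,.072]),(255,255,0))
cv2.imwrite("pics/w1.png",f)
p,r,o=now();print(p,r.as_euler('xyz',degrees=True))
E
```

```text
[(0.87, [1.0, 151.0, 95.0, 248.0]), (0.82, [171.0, 136.0, 344.0, 295.0])]
(array([0.1995  , 0.672125]), np.float64(1.0))
[0.5610597  0.27921727 0.17122898] [-179.77567666  -39.98192025  102.02512915]
```

View pics/w1.png

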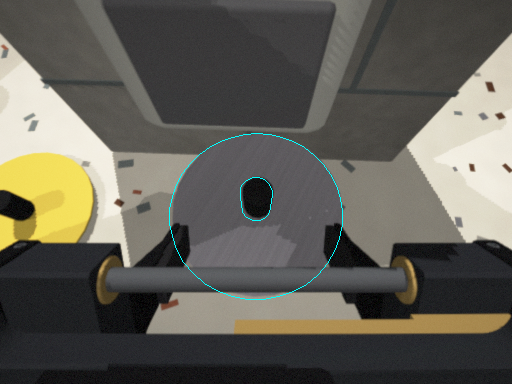

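The wrist view shows the lid outline centred at about (256,215) with the knob between the fingers, and it matches the estimate. I'll advance and grip.

Call:
{"op": "play_rows", "data": {"steps": [[[0, 0, 0.015, 0, 0, 0, 0.087], [0, 0, 0.015, 0, 0, 0, 0.087], [0, 0, 0.015, 0, 0, 0, 0.087], [0, 0, 0.015, 0, 0, 0, 0.087], [0, 0, 0.015, 0, 0, 0, 0.087], [0, 0, 0.015, 0, 0, 0, 0.087], [0, 0, 0.01, 0, 0, 0, 0.087], [0, 0, 0, 0, 0, 0, 0.07], [0, 0, 0, 0, 0, 0, 0.05], [0, 0, 0, 0, 0, 0, 0.02], [0, 0, 0, 0, 0, 0, 0.0], [0, 0, 0, 0, 0, 0, 0.0]]], "force": 40}}

```text
time_s: 6.3
tool_pos: [0.5494, 0.3409, 0.0964]
tool_rot: [179.9, -40.0, 102.0]
force: [0.3, 0.7, -0.5]
grip_width: 0.0554
grasp_force: 0.0
```

```bash
python3 - <<'E'
from plan import *
q=rot(N,40);z=q.apply([0,0,1]);tcp=np.array([.5495,.3409,.0964])
L=np.array([.48,.12])
print(now()[0])
a=tcp+[0,0,.02]
p,r=seq(tcp,q,[(a,q,6,0),(a-.06*N+[0,0,.02],q,5,0)])
T=np.r_[L,.039]+.019*z;print("target",T)
p,r=seq(p,r,[(T+[0,0,.05],q,12,0)])
p,r=seq(p,r,[(T+[0,0,.008],q,6,0),(T+[0,0,.0005],q,5,0)])
E
```

```text
[0.54944206 0.34086582 0.09637933]
11 [[0.002,0.0,-0.003,0.0,0.0,0.0,0],[0.002,0.0,-0.002,0.0,0.0,0.0,0],[0.002,0.0,-0.003,0.0,0.0,0.0,0],[0.003,0.0,-0.002,0.0,0.0,0.0,0],[0.002,0.0,-0.003,0.0,0.0,0.0,0],[0.002,0.0,-0.002,0.0,0.0,0.0,0],[-0.007,0.0,-0.011,0.0,0.0,0.0,0],[-0.006,0.0,-0.011,0.0,0.0,0.0,0],[-0.007,0.0,-0.011,0.0,0.0,0.0,0],[-0.007,0.0,-0.01,0.0,0.0,0.0,0],[-0.006,0.0,-0.011,0.0,0.0,0.0,0]]
end [0.5619 0.2825 0.1364] [180.   -40.   102.01]
target [0.47745938 0.13194578 0.02444516]
12 [[-0.012,-0.009,-0.003,0.0,0.0,0.0,0],[-0.011,-0.01,-0.003,0.0,0.0,0.0,0],[-0.012,-0.009,-0.003,0.0,0.0,0.0,0],[-0.011,-0.01,-0.003,0.0,0.0,0.0,0],[-0.012,-0.009,-0.003,0.0,0.0,0.0,0],[-0.012,-0.01,-0.003,0.0,0.0,0.0,0],[-0.011,-0.009,-0.003,0.0,0.0,0.0,0],[-0.012,-0.01,-0.003,0.0,0.0,0.0,0],[-0.011,-0.009,-0.003,0.0,0.0,0.0,0],[-0.012,-0.01,-0.003,0.0,0.0,0.0,0],[-0.012,-0.009,-0.003,0.0,0.0,0.0,0],[-0.011,-0.01,-0.003,0.0,0.0,0.0,0]]
end [0.4774 0.132  0.0746] [-180.    -40.    102.01]
11 [[-0.005,0.0,0.005,0.0,0.0,0.0,0],[-0.004,0.0,0.006,0.0,0.0,0.0,0],[-0.005,0.0,0.005,0.0,0.0,0.0,0],[-0.004,0.0,0.006,0.0,0.0,0.0,0],[-0.005,0.0,0.005,0.0,0.0,0.0,0],[-0.004,0.0,0.005,0.0,0.0,0.0,0],[-0.001,0.0,0.001,0.0,0.0,0.0,0],[-0.001,0.0,0.001,0.0,0.0,0.0,0],[-0.001,0.0,0.002,0.0,0.0,0.0,0],[-0.001,0.0,0.001,0.0,0.0,0.0,0],[-0.001,0.0,0.001,0.0,0.0,0.0,0]]
end [0.4774 0.1319 0.025 ] [-180.    -40.    102.01]
```

Call:
{"op": "play_rows", "data": {"steps": [[[0, 0, 0, 0, 0, 0, 0], [0, 0, 0, 0, 0, 0, 0], [0, 0, 0, 0, 0, 0, 0], [0, 0, 0, 0, 0, 0, 0], [0, 0, 0, 0, 0, 0, 0], [0, 0, 0, 0, 0, 0, 0], [0, 0, 0, 0, 0, 0, 0]]]}}

```text
time_s: 7.0
tool_pos: [0.5491, 0.3412, 0.0959]
tool_rot: [180.0, -40.0, 102.0]
force: [-0.9, 0.3, 0.7]
grip_width: 0.0269
grasp_force: 40.0
```

Call:
{"op": "play_rows", "data": {"steps": [[[0.002, 0, -0.003, 0, 0, 0, 0], [0.002, 0, -0.002, 0, 0, 0, 0], [0.002, 0, -0.003, 0, 0, 0, 0], [0.003, 0, -0.002, 0, 0, 0, 0], [0.002, 0, -0.003, 0, 0, 0, 0], [0.002, 0, -0.002, 0, 0, 0, 0]]]}}

```text
time_s: 7.6
tool_pos: [0.549, 0.3415, 0.1161]
tool_rot: [180.0, -40.0, 102.0]
force: [-0.4, -0.6, -2.4]
grip_width: 0.0272
grasp_force: 40.0
```

Force shows the lid's weight (about 2.4 N). Next I draw it out and carry it.

Call:
{"op": "play_rows", "data": {"steps": [[[-0.007, 0, -0.011, 0, 0, 0, 0], [-0.006, 0, -0.011, 0, 0, 0, 0], [-0.007, 0, -0.011, 0, 0, 0, 0], [-0.007, 0, -0.01, 0, 0, 0, 0], [-0.006, 0, -0.011, 0, 0, 0, 0]]]}}

```text
time_s: 8.1
tool_pos: [0.5618, 0.2811, 0.136]
tool_rot: [-180.0, -40.0, 102.0]
force: [0.6, -0.3, -2.5]
grip_width: 0.0269
grasp_force: 40.0
```

Call:
{"op": "play_rows", "data": {"steps": [[[-0.012, -0.009, -0.003, 0, 0, 0, 0], [-0.011, -0.01, -0.003, 0, 0, 0, 0], [-0.012, -0.009, -0.003, 0, 0, 0, 0], [-0.011, -0.01, -0.003, 0, 0, 0, 0], [-0.012, -0.009, -0.003, 0, 0, 0, 0], [-0.012, -0.01, -0.003, 0, 0, 0, 0], [-0.011, -0.009, -0.003, 0, 0, 0, 0], [-0.012, -0.01, -0.003, 0, 0, 0, 0], [-0.011, -0.009, -0.003, 0, 0, 0, 0], [-0.012, -0.01, -0.003, 0, 0, 0, 0], [-0.012, -0.009, -0.003, 0, 0, 0, 0], [-0.011, -0.01, -0.003, 0, 0, 0, 0]]]}}

```text
time_s: 9.3
tool_pos: [0.4761, 0.131, 0.0733]
tool_rot: [-179.9, -40.0, 102.0]
force: [-0.5, -0.5, -1.9]
grip_width: 0.0271
grasp_force: 40.0
```

```bash
python3 - <<'E'
from plan import *
from cell import read_camera,silhouettes
S=read_camera("scene");T=read_camera("top")
a=S["frame"][110:330,110:400,::-1];b=T["frame"][90:310,80:370,::-1]
cv2.imwrite("pics/c2.png",cv2.resize(np.hstack([a,b]),None,fx=1.37,fy=1.8))
print(now()[0])
E
```

```text
[0.47570159 0.12986746 0.07292947]
```

View pics/c2.png

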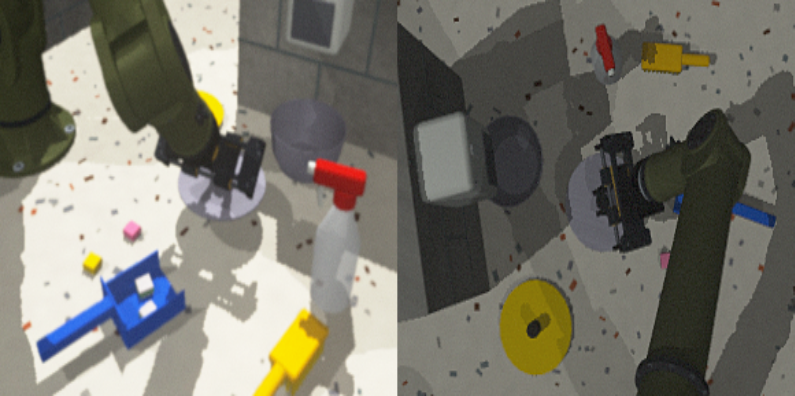

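Lid held level at about (220,190) in the left half, with the bowl open and unmoved. Lowering it.

Call:
{"op": "play_rows", "data": {"steps": [[[-0.005, 0, 0.005, 0, 0, 0, 0], [-0.004, 0, 0.006, 0, 0, 0, 0], [-0.005, 0, 0.005, 0, 0, 0, 0], [-0.004, 0, 0.006, 0, 0, 0, 0], [-0.005, 0, 0.005, 0, 0, 0, 0], [-0.004, 0, 0.005, 0, 0, 0, 0], [-0.001, 0, 0.001, 0, 0, 0, 0], [-0.001, 0, 0.001, 0, 0, 0, 0], [-0.001, 0, 0.001, 0, 0, 0, 0], [0, 0, 0, 0, 0, 0, 0]]]}}

```text
time_s: 10.4
tool_pos: [0.4771, 0.1318, 0.0281]
tool_rot: [180.0, -40.0, 102.0]
force: [0.5, -0.8, -1.2]
grip_width: 0.0271
grasp_force: 40.0
```

Call:
{"op": "play_rows", "data": {"steps": [[[-0.001, 0, 0.001, 0, 0, 0, 0], [-0.001, 0, 0.001, 0, 0, 0, 0], [0, 0, 0.001, 0, 0, 0, 0], [0, 0, 0, 0, 0, 0, 0]]]}}

```text
time_s: 10.8
tool_pos: [0.4768, 0.1324, 0.0244]
tool_rot: [-180.0, -40.0, 102.0]
force: [0.3, -0.3, -1.5]
grip_width: 0.0273
grasp_force: 40.0
```

Call:
{"op": "play_rows", "data": {"steps": [[[0, 0, 0.001, 0, 0, 0, 0], [0, 0, 0, 0, 0, 0, 0], [0, 0, 0, 0, 0, 0, 0]]]}}

```text
time_s: 11.1
tool_pos: [0.4769, 0.1328, 0.0239]
tool_rot: [180.0, -40.0, 102.0]
force: [-0.6, -0.7, 0.4]
grip_width: 0.027
grasp_force: 40.0
```

Call:
{"op": "play_rows", "data": {"steps": [[[0, 0, 0, 0, 0, 0, 0.087], [0, 0, 0, 0, 0, 0, 0.087], [0, 0, 0, 0, 0, 0, 0.087], [0, 0, 0, 0, 0, 0, 0.087], [0, 0, 0, 0, 0, 0, 0.087], [0, 0, 0, 0, 0, 0, 0.087], [0, 0, 0, 0, 0, 0, 0.087], [0, 0, -0.02, 0, 0, 0, 0.087], [0, 0, -0.03, 0, 0, 0, 0.087], [0, 0, -0.04, 0, 0, 0, 0.087], [0, 0, -0.04, 0, 0, 0, 0.087], [0, 0, -0.04, 0, 0, 0, 0.087]]]}}

```text
time_s: 12.3
tool_pos: [0.4995, 0.0251, 0.1552]
tool_rot: [-180.0, -40.0, 102.0]
force: [1.0, 0.6, 0.2]
grip_width: 0.0871
grasp_force: 0.0
```

```bash
python3 - <<'E'
from plan import *
p,r,o=now();print(p,np.round(o["qpos"],1))
F=np.array([np.cos(1.268),np.sin(1.268),0]);q=rot(F,50);z=q.apply([0,0,1])
G=np.array([.4834,-.1064,.04])-.135*F;tcp=G+.019*z;print("tcp",tcp,np.degrees((r.inv()*q).magnitude()))
p,r=seq(p,r,[(tcp-.12*z+[0,0,.12],q,12,.087)])
p,r=seq(p,r,[(tcp-.08*z,q,6,.087)])
E
```

```text
[0.49948678 0.02512383 0.15521942] [-14.5  20.9  39.  103.6 -43.4  90.   49.6]
tcp [ 0.4474844  -0.22136567  0.02778704] 30.999915773853267
12 [[-0.016,-0.012,-0.021,-0.03,0.014,0.03,0.087],[-0.016,-0.011,-0.022,-0.031,0.014,0.03,0.087],[-0.016,-0.01,-0.022,-0.03,0.015,0.031,0.087],[-0.016,-0.009,-0.023,-0.03,0.014,0.03,0.087],[-0.017,-0.008,-0.023,-0.03,0.014,0.03,0.087],[-0.015,-0.006,-0.024,-0.031,0.014,0.03,0.087],[-0.016,-0.006,-0.024,-0.03,0.015,0.031,0.087],[-0.016,-0.004,-0.024,-0.03,0.014,0.03,0.087],[-0.015,-0.002,-0.025,-0.03,0.014,0.03,0.087],[-0.015,-0.002,-0.025,-0.031,0.014,0.03,0.087],[-0.015,-0.001,-0.025,-0.03,0.014,0.031,0.087],[-0.014,0.001,-0.025,-0.03,0.015,0.03,0.087]]
end [ 0.4199 -0.3087  0.2247] [-179.99  -50.02   72.65]
6 [[-0.015,0.0,0.019,0.0,0.0,0.0,0.087],[-0.016,0.0,0.02,0.0,0.0,0.0,0.087],[-0.015,0.0,0.019,0.0,0.0,0.0,0.087],[-0.015,0.0,0.02,0.0,0.0,0.0,0.087],[-0.016,0.0,0.019,0.0,0.0,0.0,0.087],[-0.015,0.0,0.02,0.0,0.0,0.0,0.087]]
end [ 0.429  -0.2796  0.079 ] [-179.99  -50.02   72.65]
```

Call:
{"op": "play_rows", "data": {"steps": [[[-0.016, -0.012, -0.021, -0.03, 0.014, 0.03, 0.087], [-0.016, -0.011, -0.022, -0.031, 0.014, 0.03, 0.087], [-0.016, -0.01, -0.022, -0.03, 0.015, 0.031, 0.087], [-0.016, -0.009, -0.023, -0.03, 0.014, 0.03, 0.087], [-0.017, -0.008, -0.023, -0.03, 0.014, 0.03, 0.087], [-0.015, -0.006, -0.024, -0.031, 0.014, 0.03, 0.087], [-0.016, -0.006, -0.024, -0.03, 0.015, 0.031, 0.087], [-0.016, -0.004, -0.024, -0.03, 0.014, 0.03, 0.087], [-0.015, -0.002, -0.025, -0.03, 0.014, 0.03, 0.087], [-0.015, -0.002, -0.025, -0.031, 0.014, 0.03, 0.087], [-0.015, -0.001, -0.025, -0.03, 0.014, 0.031, 0.087], [-0.014, 0.001, -0.025, -0.03, 0.015, 0.03, 0.087]]]}}

```text
time_s: 13.5
tool_pos: [0.4197, -0.3089, 0.2235]
tool_rot: [-180.0, -50.1, 72.5]
force: [0.8, -0.9, -1.2]
grip_width: 0.0869
grasp_force: 0.0
```

```bash
python3 - <<'E'
from plan import *
from cell import read_camera,silhouettes
p,r,o=now();print(p,r.as_euler('xyz',degrees=True),np.round(o["qpos"],1))
w=read_camera("wrist");f=w["frame"][:,:,::-1].copy()
d=silhouettes("wrist","scoop");print([(x["p"],x["extent"]) for x in d])
outline(f,w,tf(SC,R.from_euler('z',1.268).as_matrix(),[.4834,-.1064,0]),(0,255,0))
cv2.imwrite("pics/w2.png",f)
if d: print(yawfit([(w,d[0]["pixels"].astype(float))],SC,[.4834,-.1064,1.268]))
E
```

```text
[ 0.41965889 -0.30888356  0.22348214] [-179.9684222   -50.05879295   72.53200246] [ 21.7  33.2  49.7  90.4 -51.8 112.5  58.7]
[(0.56, [228.5, 137.2, 288.3, 267.1])]
(array([ 0.48469205, -0.10821246,  1.26515607]), np.float64(0.19773131505274075))
```

View pics/w2.png

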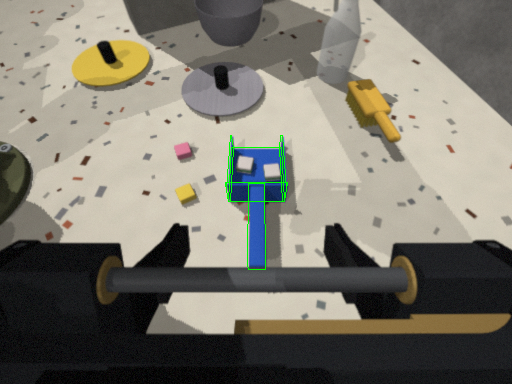

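Wrist view: the scoop outline matches, with the handle down the centre at x≈257, tablets at (245,165) and (271,170), and the grey lid flat at (222,90) with its knob up. Descending.

Call:
{"op": "play_rows", "data": {"steps": [[[-0.015, 0, 0.019, 0, 0, 0, 0.087], [-0.016, 0, 0.02, 0, 0, 0, 0.087], [-0.015, 0, 0.019, 0, 0, 0, 0.087], [-0.015, 0, 0.02, 0, 0, 0, 0.087], [-0.016, 0, 0.019, 0, 0, 0, 0.087], [-0.015, 0, 0.02, 0, 0, 0, 0.087]]]}}

```text
time_s: 14.2
tool_pos: [0.4295, -0.2779, 0.0764]
tool_rot: [180.0, -50.0, 72.7]
force: [-0.4, -0.3, -0.7]
grip_width: 0.0868
grasp_force: 0.0
```

```bash
python3 - <<'E'
from plan import *
p,r,o=now();print(p,r.as_euler('xyz',degrees=True),np.round(o["qpos"],1))
F=np.array([np.cos(1.268),np.sin(1.268),0]);q=rot(F,50);z=q.apply([0,0,1])
tcp=np.array([.4838,-.107,.04])-.135*F+.019*z
seq(p,r,[(tcp,q,8,.087)])
E
```

```text
[ 0.42949377 -0.27794204  0.07635758] [179.97575187 -50.02158495  72.7320487 ] [ 21.3  41.4  45.4  98.4 -55.8 101.3  67.6]
8 [[0.0,0.0,0.01,0.0,0.0,0.0,0.087],[0.0,0.0,0.009,0.0,0.0,0.0,0.087],[0.0,0.0,0.01,0.0,0.0,0.0,0.087],[0.0,0.0,0.009,0.0,0.0,0.0,0.087],[0.0,0.001,0.01,0.0,0.0,0.001,0.087],[0.0,0.0,0.009,0.0,0.0,0.0,0.087],[0.001,0.0,0.01,-0.001,0.0,0.0,0.087],[0.0,0.0,0.009,0.0,0.0,0.0,0.087]]
end [ 0.448  -0.222   0.0283] [179.99 -50.02  72.64]
```

Call:
{"op": "play_rows", "data": {"steps": [[[0, 0, 0.01, 0, 0, 0, 0.087], [0, 0, 0.009, 0, 0, 0, 0.087], [0, 0, 0.01, 0, 0, 0, 0.087], [0, 0, 0.009, 0, 0, 0, 0.087], [0, 0, 0.01, 0, 0, 0, 0.087], [0, 0, 0.01, 0, 0, 0, 0.087], [0, 0, 0.009, 0, 0, 0, 0.087], [0, 0, 0.009, 0, 0, 0, 0.087], [0, 0, 0, 0, 0, 0, 0], [0, 0, 0, 0, 0, 0, 0], [0, 0, 0, 0, 0, 0, 0], [0, 0, 0, 0, 0, 0, 0]]], "force": 55}}

```text
time_s: 15.4
tool_pos: [0.4465, -0.2237, 0.0291]
tool_rot: [180.0, -50.0, 72.7]
force: [-0.5, 0.2, 0.4]
grip_width: 0.0631
grasp_force: 0.0
```

Call:
{"op": "play_rows", "data": {"steps": [[[0, 0, 0, 0, 0, 0, 0], [0, 0, 0, 0, 0, 0, 0], [0, 0, 0, 0, 0, 0, 0], [0, 0, 0, 0, 0, 0, 0], [0, 0, 0, 0, 0, 0, 0], [0, 0, 0, 0, 0, 0, 0], [0, 0, 0, 0, 0, 0, 0]]]}}

```text
time_s: 16.1
tool_pos: [0.4465, -0.2232, 0.0289]
tool_rot: [180.0, -50.0, 72.7]
force: [-0.6, -0.4, -0.3]
grip_width: 0.0217
grasp_force: 55.0
```

```bash
cat > carry.py <<'E'
from plan import *
p,r,o=now();print(p,r.as_euler('xyz',degrees=True),np.round(o["qpos"],1),o["grip_width"],o["grasp_force"])
# scoop in tool frame: origin and rotation, as held now
F=np.array([np.cos(1.268),np.sin(1.268),0])
so=np.array([.4838,-.107,0]);sr=R.from_euler('z',1.268)
if __name__=="__main__": np.savez("held.npz",o=r.inv().apply(so-p),q=(r.inv()*sr).as_quat())
h=np.load("held.npz");ho,hq=h["o"],R.from_quat(h["q"])
def tool(lip,yaw,pitch,pt=(.055,0,0)):
    """tool pose for the scoop's point pt at lip, scoop yaw deg and nose-down pitch deg"""
    s=R.from_euler('z',yaw,degrees=True)*R.from_euler('y',pitch,degrees=True)
    org=np.array(lip)-s.apply(pt);q=s*hq.inv();return org-q.apply(ho),q
E
cat > c1.py <<'E'
import runpy;runpy.run_path("carry.py",run_name="__main__")
from carry import *
n3=N/np.linalg.norm(N);B=np.array([.552,.329,0])
A=tool(so+[0,0,.0]+F*.055,72.65,0)
a=tool(so+[0,0,.06]+F*.055,72.65,-5)
b=tool(so+[0,0,.16]+F*.055,72.65,-8)
pr,rr=seq(p,r,[(*a,8,0),(*b,4,0)])
pre=tool(B-.12*n3+[0,0,.17],102,-8);pr,rr=seq(pr,rr,[(*pre,12,0)])
pt=tool(B-.035*n3+[0,0,.13],102,30);pr,rr=seq(pr,rr,[(*pt,11,0)])
pt=tool(B-.035*n3+[0,0,.095],102,64);print("final");pr,rr=seq(pr,rr,[(*pt,12,0)])
E
python3 c1.py
```

```text
[ 0.44652643 -0.22316302  0.02885213] [179.9941148  -50.01175996  72.6611989 ] [ 17.1  42.   43.3 104.3 -59.   95.   68.7] 0.021690375973367107 54.97174063464627
[ 0.44652643 -0.22316302  0.02885213] [179.9941148  -50.01175996  72.6611989 ] [ 17.1  42.   43.3 104.3 -59.   95.   68.7] 0.021690375973367107 54.97174063464627
12 [[0.004,0.0,-0.004,0.0,0.011,0.0,0],[0.004,0.0,-0.003,0.0,0.011,0.0,0],[0.004,0.0,-0.004,0.0,0.011,0.0,0],[0.005,0.0,-0.004,0.0,0.011,0.0,0],[0.004,0.0,-0.003,0.0,0.011,0.0,0],[0.004,0.0,-0.004,0.0,0.01,0.0,0],[0.005,0.0,-0.003,0.0,0.011,0.0,0],[0.004,0.0,-0.004,0.0,0.011,0.0,0],[0.018,0.0,-0.013,0.0,0.013,0.0,0],[0.019,0.0,-0.013,0.0,0.013,0.0,0],[0.019,0.0,-0.012,0.0,0.013,0.0,0],[0.019,0.0,-0.013,0.0,0.014,0.0,0]]
end [ 0.4457 -0.2257  0.1642] [179.99 -58.03  72.66]
12 [[0.014,0.007,0.021,0.036,0.0,-0.023,0],[0.014,0.008,0.02,0.036,0.0,-0.022,0],[0.013,0.009,0.02,0.037,0.0,-0.023,0],[0.014,0.01,0.02,0.036,0.0,-0.022,0],[0.013,0.011,0.02,0.036,0.0,-0.023,0],[0.013,0.012,0.019,0.036,0.0,-0.023,0],[0.012,0.012,0.019,0.036,0.0,-0.022,0],[0.012,0.014,0.018,0.037,0.
[... 435 characters left out ...]
013,0.0,0.002,0.0,-0.06,0.0,0],[0.013,0.0,0.001,0.0,-0.061,0.0,0],[0.013,0.0,0.0,0.0,-0.06,0.0,0],[0.013,0.0,0.0,0.0,-0.06,0.0,0],[0.013,0.0,-0.002,0.0,-0.061,0.0,0]]
end [0.5874 0.159  0.2439] [-179.98  -19.99  102.01]
final
12 [[0.007,0.0,0.001,0.0,-0.049,0.0,0],[0.008,0.0,0.0,0.0,-0.05,0.0,0],[0.007,0.0,0.0,0.0,-0.049,0.0,0],[0.008,0.0,0.0,0.0,-0.05,0.0,0],[0.007,0.0,-0.001,0.0,-0.049,0.0,0],[0.008,0.0,-0.001,0.0,-0.049,0.0,0],[0.007,0.0,-0.002,0.0,-0.05,0.0,0],[0.007,0.0,-0.002,0.0,-0.049,0.0,0],[0.007,0.0,-0.002,0.0,-0.05,0.0,0],[0.008,0.0,-0.003,0.0,-0.049,0.0,0],[0.006,0.0,-0.003,0.0,-0.05,0.0,0],[0.007,0.0,-0.003,0.0,-0.049,0.0,0]]
end [0.5693 0.2439 0.2668] [-179.98   13.99  102.03]
```

Call:
{"op": "play_rows", "data": {"steps": [[[0.002, 0, -0.002, 0, 0.005, 0, 0], [0.003, 0, -0.003, 0, 0.01, 0, 0], [0.004, 0, -0.004, 0, 0.01, 0, 0], [0.006, 0, -0.005, 0, 0.01, 0, 0], [0.008, 0, -0.006, 0, 0.01, 0, 0], [0.008, 0, -0.006, 0, 0.01, 0, 0], [0.008, 0, -0.006, 0, 0.01, 0, 0], [0.008, 0, -0.006, 0, 0, 0, 0], [0.006, 0, -0.005, 0, 0, 0, 0], [0.003, 0, -0.003, 0, 0, 0, 0], [0, 0, 0, 0, 0, 0, 0]]]}}

```text
time_s: 17.2
tool_pos: [0.446, -0.2256, 0.102]
tool_rot: [179.9, -53.7, 72.8]
force: [0.0, -0.1, -1.9]
grip_width: 0.0216
grasp_force: 55.0
```

```bash
cat > c2.py <<'E'
from plan import *
from cell import read_camera,silhouettes
p,r,o=now();print(p,r.as_euler('xyz',degrees=True),np.round(o["qpos"],1),o["grip_width"],np.round(o["force"],1))
h=np.load("held.npz");s=r*R.from_quat(h["q"]);so=p+r.apply(h["o"]);print("scoop expected",so,s.as_euler('xyz',degrees=True))
a=[]
for c in("scene","wrist"):
    w=read_camera(c);f=w["frame"][:,:,::-1].copy();outline(f,w,tf(SC,s.as_matrix(),so),(0,255,0));a.append(f)
cv2.imwrite("pics/c3.png",np.hstack([a[0][80:380,60:450],a[1][60:360,80:480]]))
E
python3 c2.py
```

```text
[ 0.44599947 -0.2256107   0.10204812] [179.88078732 -53.71306953  72.75914165] [ 17.9  37.6  44.5 102.2 -57.3 101.8  64.9] 0.0215847425268484 [ 0.  -0.1 -1.9]
scoop expected [ 0.48376212 -0.10791559  0.08113268] [-6.65540468e-02 -3.70137235e+00  7.26619597e+01]
```

View pics/c3.png

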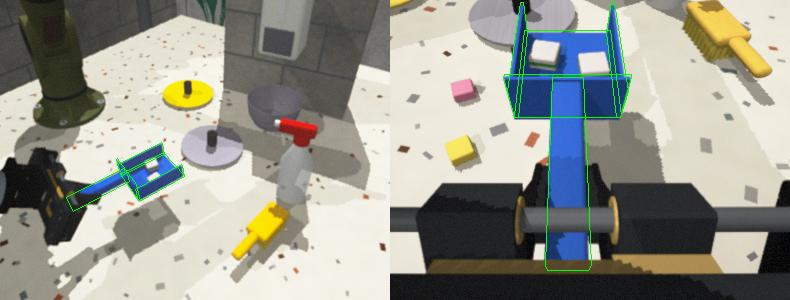

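The scoop is held firm and level at (150,170) in the left half, with both tablets inside. I'll carry it with smoothed motion.

```bash
sed -i 's|for i in range(1,n+1):|for k in range(1,n+1):\n        i=n*min(1,(lambda u:(u*u*(3-2*u)) if SM else u)(k/n))|; s|^N=np|SM=0\nN=np|' plan.py
cat > c3.py <<'E'
import plan;plan.SM=1
from carry import *
n3=N/np.linalg.norm(N);B=np.array([.552,.329,0])
pre=tool(B-.12*n3+[0,0,.24],102,-6);pr,rr=seq(p,r,[(*pre,24,0)])
pt=tool(B-.035*n3+[0,0,.16],102,20);pr,rr=seq(pr,rr,[(*pt,16,0)])
pt=tool(B-.035*n3+[0,0,.095],102,64);print("final");pr,rr=seq(pr,rr,[(*pt,12,0)])
E
python3 c3.py
```

```text
[ 0.44576615 -0.22523075  0.10120007] [-179.98801616  -53.7339105    72.65721699] [ 17.9  37.7  44.5 102.2 -57.3 101.8  64.9] 0.021332424649205615 54.97183257015422
24 [[0.002,0.0,0.001,0.002,0.0,-0.001,0],[0.004,0.002,0.002,0.006,0.001,-0.005,0],[0.007,0.002,0.004,0.01,0.001,-0.007,0],[0.009,0.002,0.004,0.013,0.001,-0.009,0],[0.011,0.004,0.006,0.016,0.001,-0.011,0],[0.013,0.004,0.007,0.018,0.002,-0.013,0],[0.015,0.005,0.007,0.021,0.002,-0.015,0],[0.015,0.007,0.008,0.023,0.002,-0.015,0],[0.017,0.006,0.008,0.023,0.002,-0.017,0],[0.017,0.008,0.009,0.025,0.003,-0.018,0],[0.017,0.009,0.008,0.026,0.002,-0.018,0],[0.018,0.009,0.009,0.026,0.002,-0.018,0],[0.017,0.009,0.008,0.026,0.003,-0.019,0],[0.017,0.01,0.008,0.026,0.002,-0.018,0],[0.016,0.011,0.008,0.025,0.003,-0.018,0],[0.015,0.01,0.007,0.024,0.002,-0.016,0],[0.014,0.01,0.006,0.023,0.002,-0.016,0],[0.013,0.009,0.006,0.02,0.002,-0.015,0],[0.011,0.009,0.005,0.019,0.002,-0.013,0],[0.01,0.008,0.004,0.016,0.001,-0.011,0],[0.008,0.007,0.004,0.013,0.001,-0.009,0],[0.006,0.005,0.002,0.009,0.001,-0.007,0],[0.003,0.003,0.001,0.007,0.001,-0.004,0
[... 490 characters left out ...]
0,0.005,0.0,-0.034,0.0,0],[0.005,0.0,0.004,0.0,-0.029,0.0,0],[0.005,0.0,0.003,0.0,-0.022,0.0,0],[0.003,0.0,0.002,0.0,-0.015,0.0,0],[0.001,0.0,0.001,0.0,-0.005,0.0,0]]
end [0.591  0.1419 0.2477] [179.99 -30.   102.03]
final
12 [[0.002,0.0,0.001,0.0,-0.015,0.0,0],[0.005,0.0,0.002,0.0,-0.042,0.0,0],[0.009,0.0,0.002,0.0,-0.063,0.0,0],[0.01,0.0,0.002,0.0,-0.079,0.0,0],[0.013,0.0,0.002,0.0,-0.09,0.0,0],[0.013,0.0,0.001,0.0,-0.095,0.0,0],[0.013,0.0,-0.001,0.0,-0.095,0.0,0],[0.012,0.0,-0.001,0.0,-0.09,0.0,0],[0.011,0.0,-0.003,0.0,-0.079,0.0,0],[0.008,0.0,-0.002,0.0,-0.063,0.0,0],[0.006,0.0,-0.002,0.0,-0.042,0.0,0],[0.002,0.0,-0.001,0.0,-0.015,0.0,0]]
end [0.5691 0.2444 0.2664] [180.    14.   102.02]
```

Call:
{"op": "play_rows", "data": {"steps": [[[0.002, 0, 0.001, 0.002, 0, -0.001, 0], [0.004, 0.002, 0.002, 0.006, 0.001, -0.005, 0], [0.007, 0.002, 0.004, 0.01, 0.001, -0.007, 0], [0.009, 0.002, 0.004, 0.013, 0.001, -0.009, 0], [0.011, 0.004, 0.006, 0.016, 0.001, -0.011, 0], [0.013, 0.004, 0.007, 0.018, 0.002, -0.013, 0], [0.015, 0.005, 0.007, 0.021, 0.002, -0.015, 0], [0.015, 0.007, 0.008, 0.023, 0.002, -0.015, 0], [0.017, 0.006, 0.008, 0.023, 0.002, -0.017, 0], [0.017, 0.008, 0.009, 0.025, 0.003, -0.018, 0], [0.017, 0.009, 0.008, 0.026, 0.002, -0.018, 0], [0.018, 0.009, 0.009, 0.026, 0.002, -0.018, 0]]]}}

```text
time_s: 18.5
tool_pos: [0.5309, -0.0929, 0.1771]
tool_rot: [-179.8, -54.9, 87.3]
force: [0.8, 0.1, -1.6]
grip_width: 0.0216
grasp_force: 55.0
```

Call:
{"op": "play_rows", "data": {"steps": [[[0.017, 0.009, 0.008, 0.026, 0.003, -0.019, 0], [0.017, 0.01, 0.008, 0.026, 0.002, -0.018, 0], [0.016, 0.011, 0.008, 0.025, 0.003, -0.018, 0], [0.015, 0.01, 0.007, 0.024, 0.002, -0.016, 0], [0.014, 0.01, 0.006, 0.023, 0.002, -0.016, 0], [0.013, 0.009, 0.006, 0.02, 0.002, -0.015, 0], [0.011, 0.009, 0.005, 0.019, 0.002, -0.013, 0], [0.01, 0.008, 0.004, 0.016, 0.001, -0.011, 0], [0.008, 0.007, 0.004, 0.013, 0.001, -0.009, 0], [0.006, 0.005, 0.002, 0.009, 0.001, -0.007, 0], [0.003, 0.003, 0.001, 0.007, 0.001, -0.004, 0], [0.002, 0.001, 0.001, 0.002, 0, -0.002, 0]]]}}

```text
time_s: 19.7
tool_pos: [0.6136, 0.0364, 0.2505]
tool_rot: [-180.0, -56.0, 102.0]
force: [0.3, -0.1, -2.5]
grip_width: 0.0215
grasp_force: 55.0
```

```bash
cat > c4.py <<'E'
import plan;plan.SM=1
from carry import *
n3=N/np.linalg.norm(N);B=np.array([.552,.329,0])
pt=tool(B-.038*n3+[0,0,.14],102,8);pr,rr=seq(p,r,[(*pt,12,0)])
pt=tool(B-.038*n3+[0,0,.096],102,64);print("final");pr,rr=seq(pr,rr,[(*pt,12,0)])
E
python3 c4.py;python3 c2.py
```

```text
[0.61360618 0.03635511 0.25054631] [-179.99145559  -56.00725366  102.01816376] [ -3.4  35.5  33.3  80.5 -59.5 110.3  43.8] 0.02145845935912447 54.97201611287892
12 [[0.0,0.0,0.002,0.0,-0.005,0.0,0],[0.0,0.0,0.006,0.0,-0.013,0.0,0],[0.001,0.0,0.009,0.0,-0.02,0.0,0],[0.0,0.0,0.011,0.0,-0.025,0.0,0],[0.001,0.0,0.012,0.0,-0.029,0.0,0],[0.002,0.0,0.013,0.0,-0.03,0.0,0],[0.002,0.0,0.013,0.0,-0.03,0.0,0],[0.002,0.0,0.012,0.0,-0.029,0.0,0],[0.002,0.0,0.011,0.0,-0.025,0.0,0],[0.002,0.0,0.009,0.0,-0.02,0.0,0],[0.002,0.0,0.005,0.0,-0.013,0.0,0],[0.0,0.0,0.002,0.0,-0.005,0.0,0]]
end [0.595  0.1238 0.1932] [-179.99  -42.03  102.02]
final
12 [[0.003,0.0,0.0,0.0,-0.019,0.0,0],[0.007,0.0,0.002,0.0,-0.053,0.0,0],[0.012,0.0,0.001,0.0,-0.081,0.0,0],[0.014,0.0,0.0,0.0,-0.1,0.0,0],[0.017,0.0,-0.001,0.0,-0.115,0.0,0],[0.017,0.0,-0.003,0.0,-0.121,0.0,0],[0.017,0.0,-0.006,0.0,-0.121,0.0,0],[0.015,0.0,-0.007,0.0,-0.114,0.0,0],[0.012,0.0,-0.007,0.0,-0.101,0.0,0],[0.009,0.0,-0.007,0.0,-0.08,0.0,0],[0.006,0.0,-0.005,0.0,-0.053,0.0,0],[0.002,0.0,-0.002,0.0,-0.02,0.0,0]]
end [0.57   0.2409 0.2676] [-180.     14.01  102.03]
[0.61360618 0.03635511 0.25054631] [-179.99145559  -56.00725366  102.01816376] [ -3.4  35.5  33.3  80.5 -59.5 110.3  43.8] 0.02145845935912447 [ 0.3 -0.1 -2.5]
scoop expected [0.58862814 0.15816329 0.23459403] [ 9.17784166e-03 -5.99549295e+00  1.02019074e+02]
```

View pics/c3.png

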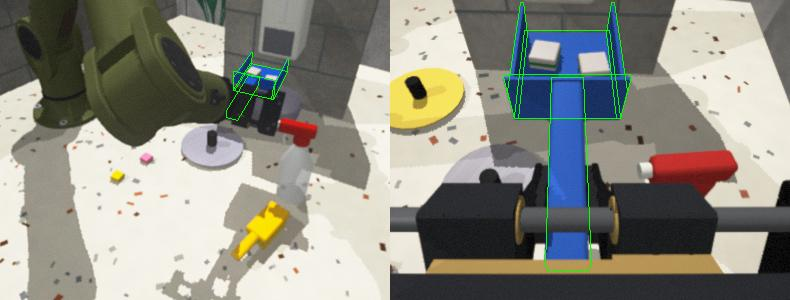

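Both tablets are still in the level scoop. The spray head (nozzle at about (645,170) in the right half) is near the gripper's right side, so I'll keep the mid pose higher and shift slightly away.

```bash
sed -i 's/,.14\],102,8)/,.168],102,9)/; s/B=np.array.*/B=np.array([.552,.329,0])-.008*np.array([.978,.208,0])/' c4.py; python3 c4.py
```

```text
[0.61336684 0.0361912  0.25057383] [-179.99284341  -56.01472617  101.99464232] [ -3.4  35.5  33.4  80.5 -59.5 110.3  43.8] 0.021953066022620718 54.97197623597458
12 [[0.001,0.0,0.002,0.0,-0.005,0.0,0],[0.001,-0.001,0.005,0.0,-0.014,0.0,0],[0.003,0.0,0.007,0.0,-0.022,0.0,0],[0.003,-0.001,0.009,0.0,-0.027,0.0,0],[0.004,-0.001,0.01,0.0,-0.03,0.0,0],[0.005,-0.001,0.011,0.0,-0.033,0.0,0],[0.005,-0.001,0.011,0.0,-0.032,0.0,0],[0.005,-0.001,0.01,0.0,-0.031,0.0,0],[0.005,-0.001,0.008,0.0,-0.027,0.0,0],[0.003,0.0,0.007,0.0,-0.021,0.0,0],[0.003,-0.001,0.004,0.0,-0.015,0.0,0],[0.001,0.0,0.002,0.0,-0.005,0.0,0]]
end [0.5867 0.1234 0.2239] [-179.99  -41.    102.  ]
final
12 [[0.002,0.0,0.001,0.0,-0.019,0.0,0],[0.007,0.0,0.002,0.0,-0.052,0.0,0],[0.01,0.0,0.003,0.0,-0.079,0.0,0],[0.013,0.0,0.003,0.0,-0.099,0.0,0],[0.014,0.0,0.002,0.0,-0.112,0.0,0],[0.016,0.0,0.0,0.0,-0.119,0.0,0],[0.015,0.0,-0.002,0.0,-0.119,0.0,0],[0.015,0.0,-0.004,0.0,-0.112,0.0,0],[0.012,0.0,-0.004,0.0,-0.099,0.0,0],[0.009,0.0,-0.005,0.0,-0.079,0.0,0],[0.006,0.0,-0.003,0.0,-0.052,0.0,0],[0.002,0.0,-0.001,0.0,-0.019,0.0,0]]
end [0.5621 0.2389 0.2674] [-180.   14.  102.]
```

Call:
{"op": "play_rows", "data": {"steps": [[[0.001, 0, 0.002, 0, -0.005, 0, 0], [0.001, -0.001, 0.005, 0, -0.014, 0, 0], [0.003, 0, 0.007, 0, -0.022, 0, 0], [0.003, -0.001, 0.009, 0, -0.027, 0, 0], [0.004, -0.001, 0.01, 0, -0.03, 0, 0], [0.005, -0.001, 0.011, 0, -0.033, 0, 0], [0.005, -0.001, 0.011, 0, -0.032, 0, 0], [0.005, -0.001, 0.01, 0, -0.031, 0, 0], [0.005, -0.001, 0.008, 0, -0.027, 0, 0], [0.003, 0, 0.007, 0, -0.021, 0, 0], [0.003, -0.001, 0.004, 0, -0.015, 0, 0], [0.001, 0, 0.002, 0, -0.005, 0, 0]]]}}

```text
time_s: 21.0
tool_pos: [0.5863, 0.1247, 0.2244]
tool_rot: [179.9, -41.0, 102.1]
force: [-0.1, 0.2, -2.0]
grip_width: 0.022
grasp_force: 55.0
```

Call:
{"op": "play_rows", "data": {"steps": [[[0.002, 0, 0.001, 0, -0.019, 0, 0], [0.007, 0, 0.002, 0, -0.052, 0, 0], [0.01, 0, 0.003, 0, -0.079, 0, 0], [0.013, 0, 0.003, 0, -0.099, 0, 0], [0.014, 0, 0.002, 0, -0.112, 0, 0], [0.016, 0, 0, 0, -0.119, 0, 0], [0.015, 0, -0.002, 0, -0.119, 0, 0], [0.015, 0, -0.004, 0, -0.112, 0, 0], [0.012, 0, -0.004, 0, -0.099, 0, 0], [0.009, 0, -0.005, 0, -0.079, 0, 0], [0.006, 0, -0.003, 0, -0.052, 0, 0], [0.002, 0, -0.001, 0, -0.019, 0, 0]]]}}

```text
time_s: 22.2
tool_pos: [0.561, 0.2423, 0.267]
tool_rot: [-180.0, 14.0, 102.2]
force: [0.2, 0.5, -1.7]
grip_width: 0.0217
grasp_force: 55.0
```

Call:
{"op": "play_rows", "data": {"steps": [[[0, 0, 0, 0, 0, 0, 0], [0, 0, 0, 0, 0, 0, 0], [0, 0, 0, 0, 0, 0, 0], [0, 0, 0, 0, 0, 0, 0], [0, 0, 0, 0, 0, 0, 0]]]}}

```text
time_s: 22.7
tool_pos: [0.5624, 0.2381, 0.2677]
tool_rot: [180.0, 14.0, 101.9]
force: [0.2, -1.0, -0.7]
grip_width: 0.0217
grasp_force: 55.0
```

```bash
python3 c2.py; cp pics/c3.png pics/c5.png
```

```text
[0.56243398 0.23813659 0.26771353] [179.96642978  13.96788265 101.90831054] [-60.2  17.2  34.   83.9   4.   85.4 -15.6] 0.021702877824315202 [ 0.2 -1.  -0.7]
scoop expected [0.55773402 0.26534182 0.14542945] [-8.20350394e-02  6.39796186e+01  1.01836820e+02]
```

View pics/c5.png

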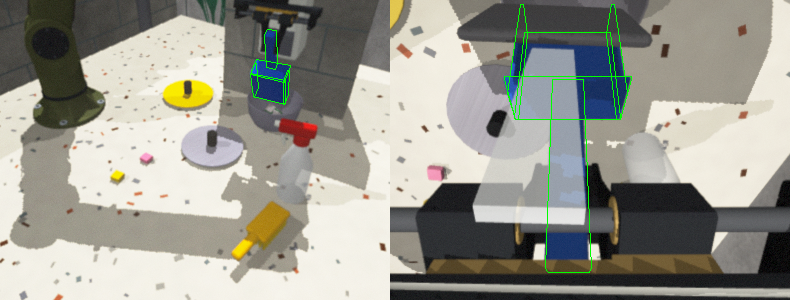

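No tablets are visible in the tipped pan. I'll back out and level the scoop, then check.

```bash
cat > c5.py <<'E'
import plan;plan.SM=1
from carry import *
n3=N/np.linalg.norm(N);B=np.array([.552,.329,0])-.008*np.array([.978,.208,0])
pt=tool(B-.045*n3+[0,0,.17],102,9);pr,rr=seq(p,r,[(*pt,12,0)])
pt=tool(B-.16*n3+[0,0,.24],102,0);pr,rr=seq(pr,rr,[(*pt,9,0)])
pt=tool(so+.055*F+[0,0,.12],72.65,0);pr,rr=seq(pr,rr,[(*pt,14,0)])
pt=tool(so+.055*F+[0,0,.006],72.65,0);pr,rr=seq(pr,rr,[(*pt,10,0)])
E
python3 c5.py
```

```text
[0.56220964 0.23870329 0.26759143] [179.98025369  13.97333685 101.96752038] [-60.2  17.2  34.   83.9   4.   85.4 -15.6] 0.02125970459624573 54.971893520560116
12 [[-0.002,0.0,0.001,0.0,0.019,0.0,0],[-0.006,0.0,0.004,0.0,0.052,0.0,0],[-0.01,0.0,0.005,0.0,0.079,0.0,0],[-0.012,0.0,0.006,0.0,0.099,0.0,0],[-0.015,0.0,0.004,0.0,0.112,0.0,0],[-0.016,0.0,0.004,0.0,0.119,0.0,0],[-0.016,0.0,0.001,0.0,0.119,0.0,0],[-0.015,0.0,0.0,0.0,0.112,0.0,0],[-0.014,0.0,-0.002,0.0,0.099,0.0,0],[-0.01,0.0,-0.003,0.001,0.079,0.0,0],[-0.007,0.0,-0.002,0.0,0.052,0.0,0],[-0.002,0.0,-0.001,0.0,0.019,0.0,0]]
end [0.588  0.1171 0.2262] [-179.96  -41.03  101.98]
9 [[-0.002,0.0,-0.004,0.0,0.005,0.0,0],[-0.006,0.0,-0.01,0.0,0.015,0.0,0],[-0.008,0.0,-0.015,0.0,0.021,0.0,0],[-0.01,0.0,-0.018,0.0,0.024,0.0,0],[-0.009,0.0,-0.02,0.0,0.026,0.0,0],[-0.009,0.0,-0.018,0.0,0.025,0.0,0],[-0.006,0.0,-0.016,0.0,0.021,0.0,0],[-0.005,0.0,-0.011,0.0,0.014,0.0,0],[-0.001,0.0,-0.004,0.0,0.006,0.0,0]]
end [ 0.6134 -0.002   0.2688] [-179.96  -50.03  101.97]
14 [[-0.003,-0.003,-0.001,-0.006,0.0,0.005,0],[-0.009,-0.009,-0.002,-0.016,0.0,0
[... 247 characters left out ...]
,0.035,0],[-0.025,-0.014,-0.011,-0.04,0.0,0.034,0],[-0.024,-0.013,-0.01,-0.037,0.0,0.031,0],[-0.02,-0.009,-0.01,-0.031,0.0,0.026,0],[-0.016,-0.007,-0.007,-0.025,0.0,0.02,0],[-0.01,-0.004,-0.005,-0.016,0.0,0.014,0],[-0.004,-0.002,-0.002,-0.006,0.0,0.005,0]]
end [ 0.446  -0.2232  0.1492] [-179.99  -50.02   72.63]
10 [[-0.002,0.0,0.002,0.0,0.0,0.0,0],[-0.007,0.0,0.006,0.0,0.0,0.0,0],[-0.01,0.0,0.008,0.0,0.0,0.0,0],[-0.012,0.0,0.01,0.0,0.0,0.0,0],[-0.013,0.0,0.011,0.0,0.0,0.0,0],[-0.013,0.0,0.011,0.0,0.0,0.0,0],[-0.012,0.0,0.01,0.0,0.0,0.0,0],[-0.009,0.0,0.008,0.0,0.0,0.0,0],[-0.007,0.0,0.006,0.0,0.0,0.0,0],[-0.002,0.0,0.002,0.0,0.0,0.0,0]]
end [ 0.4462 -0.2225  0.035 ] [-179.99  -50.02   72.63]
```

Call:
{"op": "play_rows", "data": {"steps": [[[-0.002, 0, 0.001, 0, 0.019, 0, 0], [-0.006, 0, 0.004, 0, 0.052, 0, 0], [-0.01, 0, 0.005, 0, 0.079, 0, 0], [-0.012, 0, 0.006, 0, 0.099, 0, 0], [-0.015, 0, 0.004, 0, 0.112, 0, 0], [-0.016, 0, 0.004, 0, 0.119, 0, 0], [-0.016, 0, 0.001, 0, 0.119, 0, 0], [-0.015, 0, 0, 0, 0.112, 0, 0], [-0.014, 0, -0.002, 0, 0.099, 0, 0], [-0.01, 0, -0.003, 0.001, 0.079, 0, 0], [-0.007, 0, -0.002, 0, 0.052, 0, 0], [-0.002, 0, -0.001, 0, 0.019, 0, 0]]]}}

```text
time_s: 24.0
tool_pos: [0.5883, 0.1139, 0.2244]
tool_rot: [-179.8, -40.9, 101.6]
force: [-0.6, -0.1, -1.4]
grip_width: 0.0219
grasp_force: 55.0
```

Call:
{"op": "play_rows", "data": {"steps": [[[-0.002, 0, -0.004, 0, 0.005, 0, 0], [-0.006, 0, -0.01, 0, 0.015, 0, 0], [-0.008, 0, -0.015, 0, 0.021, 0, 0], [-0.01, 0, -0.018, 0, 0.024, 0, 0], [-0.009, 0, -0.02, 0, 0.026, 0, 0], [-0.009, 0, -0.018, 0, 0.025, 0, 0], [-0.006, 0, -0.016, 0, 0.021, 0, 0], [-0.005, 0, -0.011, 0, 0.014, 0, 0], [-0.001, 0, -0.004, 0, 0.006, 0, 0]]]}}

```text
time_s: 24.9
tool_pos: [0.6139, -0.0029, 0.2692]
tool_rot: [180.0, -49.9, 102.0]
force: [0.0, 0.3, -2.4]
grip_width: 0.0217
grasp_force: 55.0
```

```bash
python3 c2.py; python3 - <<'E'
from cell import *
import cv2,numpy as np
a=cv2.imread("pics/c3.png")
t=read_camera("top")["frame"][120:230,90:300,::-1]
cv2.imwrite("pics/c6.png",np.vstack([a[:, :790],cv2.resize(t,(566,296),interpolation=2) if 0 else cv2.copyMakeBorder(cv2.resize(t,(566,296),interpolation=2),0,0,0,224,0)]))
E
```

```text
[ 0.61390654 -0.00291212  0.26918587] [179.98877819 -49.93384182 102.0008572 ] [ -3.7  34.1  36.4  77.4 -55.4 110.9  43.2] 0.02174159872960104 [ 0.   0.3 -2.4]
scoop expected [0.5894992  0.11657784 0.24016792] [-3.44883153e-03  7.79174087e-02  1.01986618e+02]
```

View pics/c6.png

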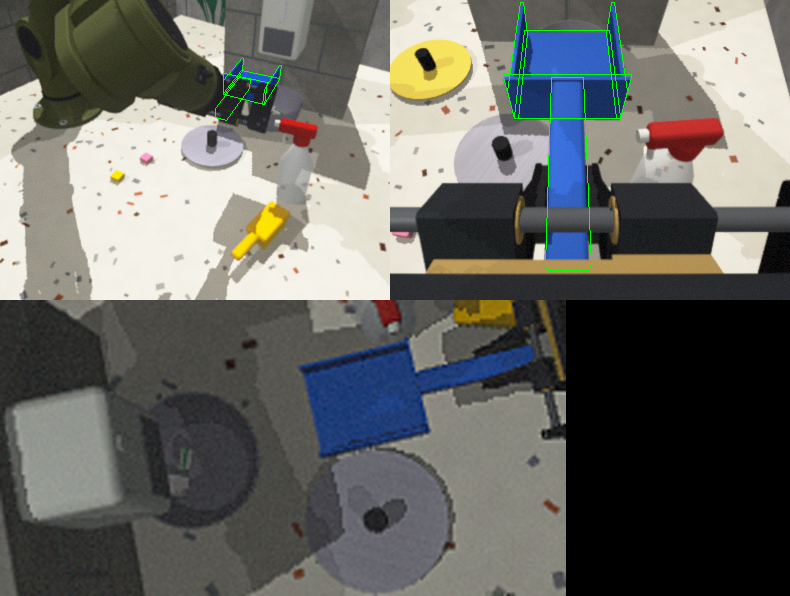

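The scoop is empty. In the top view both tablets lie in the bowl at (185,460) and (180,485), and the lid is flat with its knob up. I'll put the scoop back now.

Call:
{"op": "play_rows", "data": {"steps": [[[-0.003, -0.003, -0.001, -0.006, 0, 0.005, 0], [-0.009, -0.009, -0.002, -0.016, 0, 0.013, 0], [-0.013, -0.012, -0.005, -0.024, 0, 0.021, 0], [-0.017, -0.016, -0.005, -0.032, 0, 0.026, 0], [-0.021, -0.018, -0.008, -0.037, 0, 0.031, 0], [-0.023, -0.018, -0.008, -0.04, 0, 0.033, 0], [-0.025, -0.018, -0.01, -0.041, 0, 0.035, 0], [-0.025, -0.017, -0.01, -0.042, 0, 0.035, 0], [-0.025, -0.014, -0.011, -0.04, 0, 0.034, 0], [-0.024, -0.013, -0.01, -0.037, 0, 0.031, 0], [-0.02, -0.009, -0.01, -0.031, 0, 0.026, 0], [-0.016, -0.007, -0.007, -0.025, 0, 0.02, 0]]]}}

```text
time_s: 26.25
tool_pos: [0.4551, -0.2113, 0.1552]
tool_rot: [179.9, -50.0, 74.3]
force: [-0.4, -0.3, -1.5]
grip_width: 0.0217
grasp_force: 55.0
```

Call:
{"op": "play_rows", "data": {"steps": [[[-0.01, -0.004, -0.005, -0.016, 0, 0.014, 0], [-0.004, -0.002, -0.002, -0.006, 0, 0.005, 0], [-0.002, 0, 0.002, 0, 0, 0, 0], [-0.007, 0, 0.006, 0, 0, 0, 0], [-0.01, 0, 0.008, 0, 0, 0, 0], [-0.012, 0, 0.01, 0, 0, 0, 0], [-0.013, 0, 0.011, 0, 0, 0, 0], [-0.013, 0, 0.011, 0, 0, 0, 0], [-0.01, 0, 0.009, 0, 0, 0, 0], [-0.005, 0, 0.004, 0, 0, 0, 0], [0, 0, 0, 0, 0, 0, 0]]]}}

```text
time_s: 27.35
tool_pos: [0.446, -0.2222, 0.0537]
tool_rot: [-179.8, -50.0, 72.5]
force: [-0.5, -0.6, -1.1]
grip_width: 0.0214
grasp_force: 55.0
```

```bash
python3 - <<'E'
import plan
from carry import *
print("scoop",p+r.apply(ho),(r*hq).as_euler('xyz',degrees=True))
seq(p,r,[(*tool(so+.055*F+[0,0,.001],72.65,0),12,0)])
E
```

```text
[ 0.44599079 -0.22217476  0.05373569] [-179.82471843  -50.02985004   72.54012442] [ 16.5  39.5  44.1 104.3 -57.7  96.1  66.7] 0.021445087591962463 54.97167906258255
scoop [ 0.48317519 -0.10597401  0.02492048] [ 1.16382559e-01 -1.82104331e-02  7.26687796e+01]
12 [[-0.002,0.0,0.001,0.0,0.0,0.0,0],[-0.001,0.0,0.001,0.0,0.0,0.0,0],[-0.002,0.0,0.002,0.0,0.0,0.0,0],[-0.001,0.0,0.001,-0.001,0.0,0.0,0],[-0.002,0.0,0.001,0.0,0.0,-0.001,0],[-0.001,0.0,0.001,0.0,0.0,0.0,0],[-0.002,0.0,0.002,0.0,0.0,0.0,0],[-0.002,0.001,0.001,0.0,0.0,0.0,0],[-0.001,0.0,0.001,0.0,0.0,0.0,0],[-0.002,0.0,0.001,0.0,0.0,0.0,0],[-0.001,0.0,0.002,0.0,0.0,0.0,0],[-0.002,0.0,0.001,-0.001,0.0,0.0,0]]
end [ 0.4467 -0.2231  0.0295] [179.99 -50.03  72.63]
```

Call:
{"op": "play_rows", "data": {"steps": [[[-0.002, 0, 0.001, 0, 0, 0, 0], [-0.001, 0, 0.001, 0, 0, 0, 0], [-0.002, 0, 0.002, 0, 0, 0, 0], [-0.001, 0, 0.001, 0, 0, 0, 0], [-0.002, 0, 0.001, 0, 0, 0, 0], [-0.001, 0, 0.001, 0, 0, 0, 0], [-0.002, 0, 0.002, 0, 0, 0, 0], [-0.002, 0, 0.001, 0, 0, 0, 0], [-0.001, 0, 0.001, 0, 0, 0, 0], [-0.002, 0, 0.001, 0, 0, 0, 0], [-0.001, 0, 0.001, 0, 0, 0, 0], [0, 0, 0, 0, 0, 0, 0]]]}}

```text
time_s: 28.55
tool_pos: [0.446, -0.2233, 0.0333]
tool_rot: [-180.0, -50.0, 72.7]
force: [-1.0, 0.6, -1.1]
grip_width: 0.0217
grasp_force: 55.0
```

Call:
{"op": "play_rows", "data": {"steps": [[[-0.001, 0, 0.001, 0, 0, 0, 0], [-0.001, 0, 0.001, 0, 0, 0, 0], [-0.001, 0, 0.001, 0, 0, 0, 0], [0, 0, 0, 0, 0, 0, 0], [0, 0, 0, 0, 0, 0, 0]]]}}

```text
time_s: 29.05
tool_pos: [0.4463, -0.223, 0.0293]
tool_rot: [180.0, -50.0, 72.7]
force: [0.3, 0.4, -0.8]
grip_width: 0.0217
grasp_force: 55.0
```

Call:
{"op": "play_rows", "data": {"steps": [[[-0.001, 0, 0.001, 0, 0, 0, 0], [0, 0, 0, 0, 0, 0, 0], [0, 0, 0, 0, 0, 0, 0]]]}}

```text
time_s: 29.35
tool_pos: [0.4463, -0.2231, 0.0286]
tool_rot: [179.9, -50.0, 72.7]
force: [-2.4, -2.1, 3.4]
grip_width: 0.0211
grasp_force: 55.0
```

Contact felt. Releasing and backing off.

Call:
{"op": "play_rows", "data": {"steps": [[[0, 0, 0, 0, 0, 0, 0.087], [0, 0, 0, 0, 0, 0, 0.087], [0, 0, 0, 0, 0, 0, 0.087], [0, 0, 0, 0, 0, 0, 0.087], [0, 0, 0, 0, 0, 0, 0.087], [0, 0, 0, 0, 0, 0, 0.087], [0, 0, -0.015, 0, 0, 0, 0.087], [0, 0, -0.03, 0, 0, 0, 0.087], [0, 0, -0.04, 0, 0, 0, 0.087], [0, 0, -0.04, 0, 0, 0, 0.087], [0.03, 0, -0.025, 0, 0, 0, 0.087], [0, 0, 0, 0, 0, 0, 0.087]]]}}

```text
time_s: 30.55
tool_pos: [0.4176, -0.3183, 0.1523]
tool_rot: [179.4, -49.7, 73.0]
force: [0.2, 0.5, 0.4]
grip_width: 0.0869
grasp_force: 0.0
```

```bash
python3 - <<'E'
from h import *
from cell import *
a=[]
for c in("scene","top"):
    w=read_camera(c);f=w["frame"][:,:,::-1].copy()
    outline(f,w,tf(SC,R.from_euler('z',1.268).as_matrix(),[.4838,-.107,0]),(0,255,0))
    outline(f,w,[cyl(.08,.08,.08,.08)+[.552,.329,0]],(255,255,0));a.append(f)
cv2.imwrite("pics/end.png",cv2.resize(np.hstack([a[0][100:340,100:400],a[1][90:330,80:380]]),(800,320+0),interpolation=2))
E
```

```text
(no output)
```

View pics/end.png

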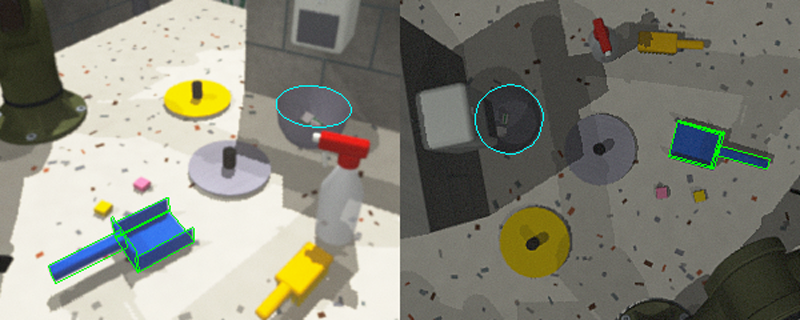

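The scoop is flat and empty at its old place. The bowl rim matches its original outline at (313,106), with tablets visible inside at about (310,118). The lid is flat with its knob up at (230,165), and the bystanders are unmoved.

```bash
python3 -c "from cell import sign_off;print(sign_off())"
```

```text
the job is handed in; nothing more can be done
None
```

The job is handed in at about 31 s: the lid is on the slab knob up, both tablets are in the bowl, the empty scoop is flat on the slab, and the bowl and bystanders look unmoved in the final pictures.

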